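# Fetch the hand plane from behind the bottles

### The job

The wooden hand plane lies at the back of the plywood till, behind a jar, a glue bottle and a mallet. Stand all three of those on the white side board, then lay the plane sole down, lengthwise and centred on the cork-topped rest, and then put the jar, the bottle and the mallet back, each in the very place in the till where it stood at the start. Keep those three upright throughout, and leave the pencil cup and the try square where they are.

Things in the scene. Friction and masses are not known exactly. Their poses are not given: they have to be found in the camera images.
- till: Fixed plywood tray, 200 (x) x 290 mm (y), open above; origin at the centre of its underside, +x = from its front (robot side) to its back. Floor 10 mm thick; side and back walls 10 x 50 mm high, front lip 10 x 18 mm high. The three stand in a row 88 mm apart along y at x = -45 mm, in any order; the plane lies along y at x = 24 mm, 8-20 mm behind them, 40 mm before the back wall.
- board: Fixed white board, the side area, 280 (x) x 130 (y) x 12 mm high; origin at the centre of its underside. Room for the three things in a row along its x, 88 mm apart. It may be on the robot's left or right.
- rest: Fixed rest for the plane, dark wood with a cork top, 230 (x) x 80 (y) x 12 mm high; origin at the centre of its underside. On the other side from the board.
- plane: Loose wooden hand plane, 200 (x, length) x 48 (y, width) x 40 mm (z, height), about 0.4 kg; origin at the centre of its sole (underside). A 36 mm wide steel iron sticks up out of the top, to 56 mm above the sole, between x = -20 and -45 mm. Grip it across its width.
- jar: Loose closed amber glass jar, the widest of the three: plain cylinder 66 mm in diameter to 92 mm high, flat steel lid 62 mm in diameter to 110 mm high, about 0.35 kg; origin at the centre of its underside, z up.
- glue: Loose white plastic glue bottle with a black pointed nozzle: plain cylinder 52 mm in diameter to 92 mm high, then a narrowing shoulder to 104 mm, nozzle tip at 126 mm, about 0.25 kg; origin at the centre of its underside, z up.
- mallet: Loose pale wooden carver's mallet standing on its head, handle up: round head up to 64 mm in diameter and 66 mm high, above it a round handle 26 mm in diameter (30 mm at a height of 140 mm), top at 148 mm, about 0.35 kg; origin at the centre of the underside of its head, z up along the handle.
- cup: Bystander: white ceramic cup with pencils, on the bench between robot and till, 70 mm in diameter, 95 mm high (pencils to 170 mm); origin at the centre of its underside. Not to be moved.
- square: Bystander: carpenter's try square lying on the bench between robot and till; origin under the middle of its dark wooden stock (20 x 110 x 16 mm high, along y), its flat steel blade reaches 110 mm to -x. Not to be moved.
Not all that is in view belongs to the job. What is shaped like the glue but purple is not meant.

How it is judged:
On the way, in this order (a step that is already met when the one before it is completed fails the run):
1. jar, bottle and mallet all stand on the side board (x of jar in the frame of board between -0.14 and 0.14 m and y of jar in the frame of board between -0.065 and 0.065 m and z of jar in the frame of board between 0.006 and 0.018 m and angle between each of jar, glue, mallet's own z axis and vertical below 0.2 rad and x of glue in the frame of board between -0.14 and 0.14 m and y of glue in the frame of board between -0.065 and 0.065 m and z of glue in the frame of board between 0.006 and 0.018 m and x of mallet in the frame of board between -0.14 and 0.14 m and y of mallet in the frame of board between -0.065 and 0.065 m and z of mallet in the frame of board between 0.006 and 0.018 m), for 0.2 s.
2. with those three still on the board, the plane lies on the rest and is released (all of step 1 and x of plane in the frame of rest between -0.015 and 0.015 m and y of plane in the frame of rest between -0.015 and 0.015 m and z of plane in the frame of rest between 0.006 and 0.018 m and angle between plane's own z axis and vertical below 0.1 rad and angle between the x axis of plane and the x axis of rest, either way round below 0.15 rad and contact force between the fingers and plane below 0.5 N), for 0.2 s.
At the end, for the whole second after the job is handed in: The plane lies sole down on the rest, its centre within 15 mm of the rest's centre along and across it and its length within 0.15 rad of the rest's; jar, bottle and mallet stand upright each within 15 mm of where it stood at the start; all released and at rest (x of plane in the frame of rest between -0.015 and 0.015 m and y of plane in the frame of rest between -0.015 and 0.015 m and z of plane in the frame of rest between 0.006 and 0.018 m and angle between each of plane, jar, glue, mallet's own z axis and vertical below 0.1 rad and angle between the x axis of plane and the x axis of rest, either way round below 0.15 rad and linear speed of each of plane, jar, glue, mallet below 0.02 m/s and contact force between the fingers and plane below 0.5 N and distance of each of jar, glue, mallet from where it was at the start of the episode below 0.015 m and contact force between the fingers and jar below 0.5 N and contact force between the fingers and glue below 0.5 N and contact force between the fingers and mallet below 0.5 N); the robot touches nothing.
It fails at once if the jar is tipped over (angle between jar's own z axis and vertical above 0.6 rad).
It fails at once if the glue is tipped over (angle between glue's own z axis and vertical above 0.6 rad).
It fails at once if the mallet is tipped over (angle between mallet's own z axis and vertical above 0.6 rad).
It fails at once if the pencil cup is shifted by more than 20 mm (distance of cup from where it was at the start of the episode above 0.02 m).
It fails at once if the try square is shifted by more than 20 mm (distance of square from where it was at the start of the episode above 0.02 m).
It also fails if it takes over 139 s, if anything falls off the work surface, if the arm or the gripper's body presses on something with over 40 N, if the wrist force passes 120 N, or if a joint passes its speed limit or range.

### The arm

A 6-joint arm with a two-finger parallel gripper is mounted at the origin on the work surface. World frame = base frame: x ahead of the robot, y to its left, z up, the work surface at z = 0. Lengths are in m, angles in rad, forces in N, time in s.
With the tool pointing down it reaches from about 0.35 to 0.775 m from the base axis. Payload 5.5 kg.
Tool frame: the origin (TCP) lies at the very end of the fingers, on their centre line; the grasp point (between the pads) lies 19 mm behind it; z points along the fingers, y is the line along which they close (so a half turn about z gives the same grasp; the last joint's range is limited). The gripper opens to 85 mm and grips with 20 to 120 N. Pads are 22 mm wide; open, the fingers measure 114 mm over their backs; the gripper's body (76 mm by 85 mm) begins 54 mm behind the grasp point. The pads swing forward as they close: fully open they stand 13 mm farther back than shut.
Start: joints at [1.086, 0.313, 0.046, 1.304, 0, 1.431], TCP at [0.194, 0.541, 0.231] pointing down, gripper open.
Joint ranges: [-2.76, 2.76], [-0.86, 1.69], [-1.03, 1.26], [-2.2, 2.34], [-1.47, 1.5], [-3.14, 3.14]. Speed limits (rad/s): [2.57, 2.57, 3.14, 3.14, 3.14, 3.14].

### API

Orientations are given as a unit quaternion [w, x, y, z].
In Python, from workcell import get_state, read_camera, hand_in gives the robot as it stands.
- The arm moves only by the tool send_rows, never from a script. Its argument "increments" is a list of rows, each an object of numbers: "dx", "dy", "dz": the shift along the world's x, y, z in units of 25 mm (1.0 is 25 mm); "roll": the turn about the world's z in units of 8 degrees (1.0 is 8 degrees); "claw": the opening, from -1 (shut) to 1 (fully open). In form: [{"dx": .., "dy": .., "dz": .., "roll": .., "claw": ..}, ...]. A call has exactly 5 rows; each row is the pose to reach, as a shift and turn from the pose commanded when the call began; what a row does not reach only later rows make up. A row lasts 1/8 s, in which the tool goes at most 62.5 mm and 10.7 degrees, less where a joint would pass 70% of its speed; a pose out of reach is approached as far as the arm can. A call with a gripper value outside its range is refused whole. The fingers move at their own pace and stop on an object; "grip_force" is the grip in N (left out, the last holds). Time passes only in rows, so rows that repeat a pose let the fingers close, or fill a call up. It gives the time, the measured TCP pose, the force, the opening and the grip force at its end, in the units of the state.
- get_state(): the state, without advancing time (a new reading comes with each control period).
- read_camera(name): name is "scene" or "side" or "wrist"; returns a dict with "image" (400x640x3 uint8, blue, green, red), "fx", "fy", "cx", "cy" (pixels), "dist_coeffs" ([k1, k2, p1, p2, k3] as OpenCV has them; the pictures are not rectified), "world_to_cam" (4x4, takes a point from world to camera coordinates). Camera axes: x right, y up, looking along -z (the intrinsics and any distortion apply to the point x, -y, -z); pixel columns grow to the right and rows downward; lengths in m; the calibration is good to about 2 mm. A picture is of the moment at which its call begins. There is no depth.
- hand_in(): hands the job in; it is judged then, once.
The state is a dict: "clock": time; "joint_pos": joint angles; "qvel": joint speeds; "tau": joint torques, N m; "tcp_pos": TCP position; "orientation": TCP orientation; "wrist_force": force on the tool from outside, world axes, zero at the start; "ft_torque": the same for the moment, N m; "finger_gap": finger opening in m; "grip_force": force on a finger pad.
Only numpy, scipy, OpenCV 4.12 (cv2) and the standard library are available. Lean on these libraries where they do the work, as an engineer would, in place of code of your own. Each camera call takes 0.05 s, during which the arm holds its last target. There are 200 camera calls.

## Working session

There is one attempt and no reset: what is moved stays moved. The work goes in short steps, Python scripts to look and compute and a tool call to move; the robot and the scene stay as the last step left them, time stands still between calls to the robot, and variables do not carry over. Pictures are saved under pics/ and viewed, at most 14 in all, crops included, and the job is handed in when it is done.

Besides the shell and the picture viewer there is one more tool, called after "Call:" as a command line: name --argument value ..., lists and objects as JSON in quotes. send_rows: Moves the arm, as the interface text tells. Its arguments: {"type":"object","properties":{"increments":{"type":"array","items":{"type":"object","properties":{"dx":{"type":"number"},"dy":{"type":"number"},"dz":{"type":"number"},"roll":{"type":"number"},"claw":{"type":"number"}}}},"grip_force":{"type":"number"}},"required":["increments"]}

```bash
mkdir -p pics; cat > h.py <<'E'
import numpy as np, cv2
from workcell import get_state, read_camera, hand_in
def cam(n):
    c=read_camera(n); c["K"]=np.array([[c["fx"],0,c["cx"]],[0,c["fy"],c["cy"]],[0,0,1.]]); c["d"]=np.array(c["dist_coeffs"],float); c["T"]=np.array(c["world_to_cam"]); return c
def proj(c,P):
    P=np.atleast_2d(np.array(P,float)); q=P@c["T"][:3,:3].T+c["T"][:3,3]; q=q*[1,-1,-1]
    return cv2.projectPoints(q.reshape(-1,1,3),np.zeros(3),np.zeros(3),c["K"],c["d"])[0].reshape(-1,2)
def ray(c,uv,z):
    n=cv2.undistortPoints(np.array(uv,float).reshape(-1,1,2),c["K"],c["d"]).reshape(-1,2)
    R=c["T"][:3,:3]; o=-R.T@c["T"][:3,3]
    d=np.c_[n[:,0],-n[:,1],-np.ones(len(n))]@R
    return o+d*((z-o[2])/d[:,2])[:,None]
E
python3 - <<'E'
from h import *
print(get_state())
for n in("scene","side","wrist"):
    c=cam(n); cv2.imwrite(f"pics/{n}0.png",c["image"]); 
    import pickle; pickle.dump(c,open(n+"0.pkl","wb")); print(n,-c["T"][:3,:3].T@c["T"][:3,3])
E
```

```text
{'clock': 0.0, 'joint_pos': array([1.08640708e+00, 3.13998786e-01, 4.50146220e-02, 1.30359673e+00,
       9.88059682e-06, 1.43119778e+00]), 'qvel': array([ 0.00016591, -0.00093956,  0.0012267 , -0.00223783, -0.00128323,
       -0.0008535 ]), 'tau': array([ 1.84377968e-03, -4.80614483e+01,  2.98541701e+01,  1.90363079e-02,
        6.20618198e-05, -1.52196156e-05]), 'tcp_pos': array([0.19412408, 0.54071772, 0.23042436]), 'orientation': array([-2.78594737e-04,  1.71542620e-01,  9.85176296e-01, -8.47691815e-04]), 'wrist_force': array([ 1.27243089,  0.06986873, -0.28455995]), 'ft_torque': array([ 0.00742381, -0.00749062,  0.00205017]), 'grip_force': 0.0, 'finger_gap': 0.08563094534655817}
scene [ 0.86970708 -0.41065884  0.6835098 ]
side [0.47031752 0.75991054 0.79241302]
wrist [0.13024495 0.56448636 0.37308924]
```

View pics/scene0.png

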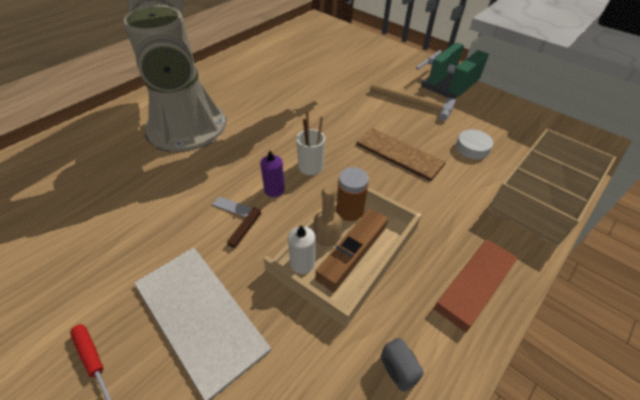

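View pics/side0.png

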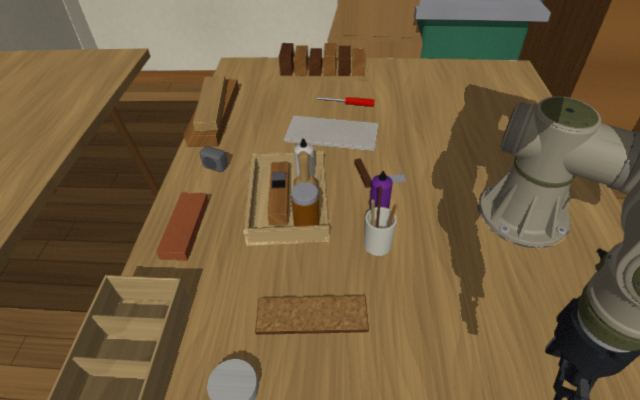

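The scene camera shows the board at lower left (200,320), the rest at (400,153), and the till at (345,255). In the till the glue is at (302,250), the mallet at (328,215), the jar at (352,195), and the plane behind them. In the side view the board is at (332,132) and the rest at (312,314). I'll enlarge both for measuring.

```bash
python3 - <<'E'
import cv2
a=cv2.imread("pics/scene0.png"); b=cv2.imread("pics/side0.png")
cv2.imwrite("pics/sc_crop.png",cv2.resize(a[125:325,255:455],None,fx=3,fy=3,interpolation=cv2.INTER_CUBIC))
cv2.imwrite("pics/si_crop.png",cv2.resize(b[110:340,225:405],(600*180//230//1,600),interpolation=cv2.INTER_CUBIC))
E
```

```text
(no output)
```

View pics/sc_crop.png

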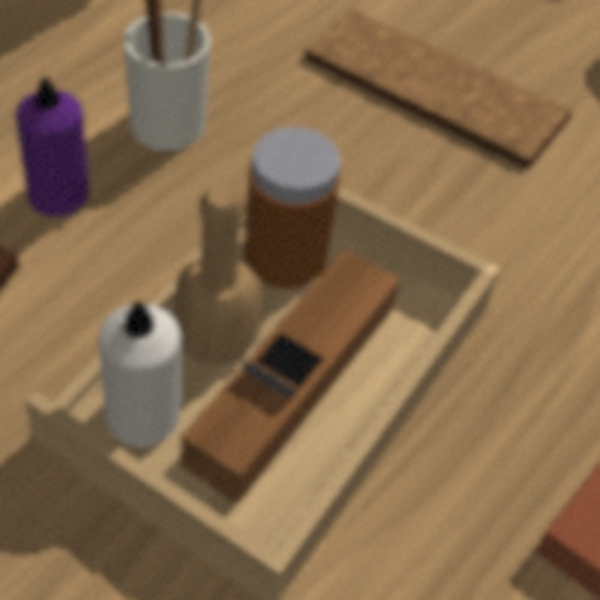

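View pics/si_crop.png

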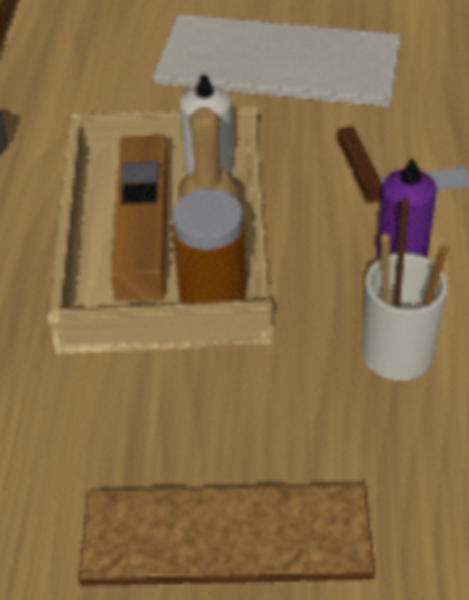

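In the crops: lid centre at side (208,212) and scene (296,157); nozzle tip at (204,76) and (138,303); mallet top at (205,115) and (221,194). The corners of the rest, board, till and plane are readable too, so I'll fit poses from both cameras.

```bash
cat > fit.py <<'E'
from h import *
import pickle
from scipy.optimize import least_squares
SC=pickle.load(open("scene0.pkl","rb")); SI=pickle.load(open("side0.pkl","rb"))
si=lambda p:np.array(p)/2.6065+[225,110]
sc=lambda p:np.array(p)/3+[255,125]
def fit(name,hx,hy,z,obs,x0):
    # obs: (cam, (sx,sy,z or None), pix)
    def f(p):
        r=[]
        for c,(sx,sy,*zz),uv in obs:
            a,b=sx*hx,sy*hy; w=[p[0]+a*np.cos(p[2])-b*np.sin(p[2]),p[1]+a*np.sin(p[2])+b*np.cos(p[2]),zz[0] if zz else z]
            r.append(proj(c,w)[0]-uv)
        return np.ravel(r)
    s=least_squares(f,x0,loss="soft_l1"); print(name,s.x.round(4),"deg",np.degrees(s.x[2]).round(1),"res",f(s.x).round(1))
    return s.x
def pt(name,z,u1,u2):
    s=least_squares(lambda p:np.r_[proj(SI,[p[0],p[1],z])[0]-u1,proj(SC,[p[0],p[1],z])[0]-u2],[.5,0]); print(name,s.x.round(4),s.fun.round(1))
if __name__=="__main__":
    fit("rest",.115,.04,.012,[(SI,(1,-1),si((88,487))),(SI,(-1,-1),si((365,482))),(SI,(-1,1),si((373,573))),(SI,(1,1),si((80,579))),
     (SC,(-1,1),sc((350,10))),(SC,(1,1),sc((570,115))),(SC,(1,-1),sc((528,155))),(SC,(-1,-1),sc((305,52)))],[.5,.3,0])
    fit("board",.14,.065,.012,[(SI,(1,-1),si((178,16))),(SI,(-1,-1),si((400,35))),(SI,(-1,1),si((388,96))),(SI,(1,1),si((155,79))),
     (SC,(-1,1),(193,249)),(SC,(-1,-1),(136,288)),(SC,(1,-1),(209,392)),(SC,(1,1),(268,348))],[.5,-.3,0])
    fit("till",.1,.145,.05,[(SI,(1,-1),si((72,116))),(SI,(-1,-1),si((258,110))),(SI,(1,1),si((52,309))),(SI,(-1,1),si((270,303))),(SI,(1,1,0),si((62,350))),(SI,(-1,1,0),si((270,340))),
     (SC,(1,1),sc((496,268))),(SC,(1,-1),sc((282,576))),(SC,(-1,-1),sc((30,405)))],[.5,0,0])
    fit("plane (long along y; hx=width)",.024,.1,.05,[(SI,(1,-1),si((122,137))),(SI,(-1,-1),si((165,136))),(SI,(-1,1),si((164,274))),(SI,(1,1),si((114,270))),
     (SC,(-1,-1),sc((183,440))),(SC,(1,-1),sc((238,475))),(SC,(1,1),sc((398,275))),(SC,(-1,1),sc((345,252)))],[.5,0,0])
    pt("jar",.12,si((208,212)),sc((296,157)))
    pt("glue",.136,si((204,76)),sc((138,303)))
    pt("mallet",.158,si((205,115)),sc((221,194)))
    pt("cup",.095,si((405,262)),sc((168,38)))
E
python3 fit.py; python3 -c "
import cv2
c=cv2.imread('pics/wrist0.png');cv2.imwrite('pics/w.png',c)"
```

```text
rest [0.5241 0.3134 0.059 ] deg 3.4 res [-0.7  0.1  0.5  0.   0.8 -0.5 -1.2 -0.8 -0.  -1.6  0.7 -2.1  0.4  1.5
 -1.  -1.6]
board [ 0.5029 -0.3233 -0.1137] deg -6.5 res [-1.5 -0.4 -1.  -0.9  0.7  0.6 -1.5 -0.8  0.1 -2.6 -2.  -5.5 -1.   7.4
  4.7 -2.6]
till [ 0.6093 -0.0253  0.106 ] deg 6.1 res [-1.7 -1.3 -2.2 -2.6 -1.3  2.7  0.7  0.3 -2.1  0.5  0.7 -0.2  0.1 -0.4
 -0.9 -0.1 -2.7 -0.5]
plane (long along y; hx=width) [ 0.6307 -0.0267  0.0942] deg 5.4 res [-1.3 -1.1 -0.4 -1.4 -0.7 -1.3 -1.4  1.1 -1.7 -2.   0.5 -0.2  0.  -0.
 -1.4 -2.5]
jar [0.5538 0.0624] [-0.7 -0.4 -0.3 -0.8]
glue [ 0.5702 -0.1149] [-0.6 -0.5 -0.2 -0.5]
mallet [ 0.5611 -0.0276] [-0.4 -0.8 -0.  -0.7]
cup [0.3816 0.1078] [-1.1  3.9 -2.8  2.2]
```

Call:
send_rows --increments '[{"dx": 1.2, "dy": -2.0, "dz": 0.2, "roll": -0.6, "claw": 1}, {"dx": 2.4, "dy": -4.1, "dz": 0.4, "roll": -1.2, "claw": 1}, {"dx": 3.6, "dy": -6.2, "dz": 0.4, "roll": -1.9, "claw": 1}, {"dx": 4.8, "dy": -8.3, "dz": 0.4, "roll": -2.6, "claw": 1}, {"dx": 6.0, "dy": -10.4, "dz": 0.4, "roll": -3.2, "claw": 1}]' --grip_force 40

```text
clock: 0.78
tcp_pos: [0.3449, 0.2795, 0.2413]
orientation: [0.0, 0.387, 0.922, 0.0]
wrist_force: [0.6, 0.9, -0.7]
finger_gap: 0.0854
grip_force: 0.0
```

Call:
send_rows --increments '[{"dx": 1.2, "dy": -2.1, "roll": -0.9, "claw": 1}, {"dx": 2.4, "dy": -4.2, "roll": -1.8, "claw": 1}, {"dx": 3.6, "dy": -6.3, "roll": -2.7, "claw": 1}, {"dx": 4.8, "dy": -8.4, "roll": -3.6, "claw": 1}, {"dx": 6.0, "dy": -10.5, "roll": -4.5, "claw": 1}]'

```text
schema error: expected keys dx, dy, dz, roll, claw
```

Call:
send_rows --increments '[{"dx": 1.0, "dy": -1.8, "roll": -0.4, "claw": 1}, {"dx": 2.0, "dy": -3.5, "roll": -0.4, "claw": 1}, {"dx": 3.0, "dy": -5.3, "roll": -0.4, "claw": 1}, {"dx": 3.0, "dy": -5.3, "roll": -0.4, "claw": 1}, {"dx": 3.0, "dy": -5.3, "roll": -0.4, "claw": 1}]'

```text
schema error: expected keys dx, dy, dz, roll, claw
```

Call:
send_rows --increments '[{"dx": 1.2, "dy": -2.1, "dz": 0, "roll": -0.9, "claw": 1}, {"dx": 2.4, "dy": -4.2, "dz": 0, "roll": -1.8, "claw": 1}, {"dx": 3.6, "dy": -6.3, "dz": 0, "roll": -2.7, "claw": 1}, {"dx": 4.8, "dy": -8.4, "dz": 0, "roll": -3.6, "claw": 1}, {"dx": 6.0, "dy": -10.5, "dz": 0, "roll": -4.5, "claw": 1}]'

```text
clock: 1.4
tcp_pos: [0.495, 0.0168, 0.2413]
orientation: [0.0, 0.653, 0.757, 0.0]
wrist_force: [1.0, 1.0, -0.3]
finger_gap: 0.0855
grip_force: 0.0
```

Call:
send_rows --increments '[{"dx": 1.0, "dy": -1.8, "dz": 0, "roll": -0.4, "claw": 1}, {"dx": 2.0, "dy": -3.5, "dz": 0, "roll": -0.4, "claw": 1}, {"dx": 3.0, "dy": -5.3, "dz": 0, "roll": -0.4, "claw": 1}, {"dx": 3.0, "dy": -5.3, "dz": 0, "roll": -0.4, "claw": 1}, {"dx": 3.0, "dy": -5.3, "dz": 0, "roll": -0.4, "claw": 1}]'

```text
clock: 2.02
tcp_pos: [0.5688, -0.1136, 0.2407]
orientation: [-0.001, 0.673, 0.74, -0.0]
wrist_force: [-0.6, 0.1, -0.9]
finger_gap: 0.0856
grip_force: 0.0
```

```bash
python3 - <<'E'
from h import *
s=get_state(); print(s["tcp_pos"],s["orientation"],s["joint_pos"])
c=cam("wrist"); im=c["image"].copy()
print(-c["T"][:3,:3].T@c["T"][:3,3])
for P,col in [([.5702,-.1149,.136],(0,0,255)),([.5611,-.0276,.158],(255,0,0)),([.5538,.0624,.12],(0,255,0))]:
    u=proj(c,P)[0]; print(u); cv2.drawMarker(im,tuple(int(v) for v in u),col,0,12)
cv2.imwrite("pics/w1.png",im)
E
```

```text
[ 0.56878322 -0.11357903  0.24071596] [-8.36591812e-04  6.72926918e-01  7.39708476e-01 -1.82146766e-04] [-3.35631826e-01  3.22319710e-01  8.17095897e-02  1.33186837e+00
  3.20283663e-04  1.14068568e+00]
[ 0.56218072 -0.04576128  0.38335465]
[320.04088514 198.98317442]
[319.2824359   95.52825816]
[320.72832519 -17.37372675]
```

View pics/w1.png

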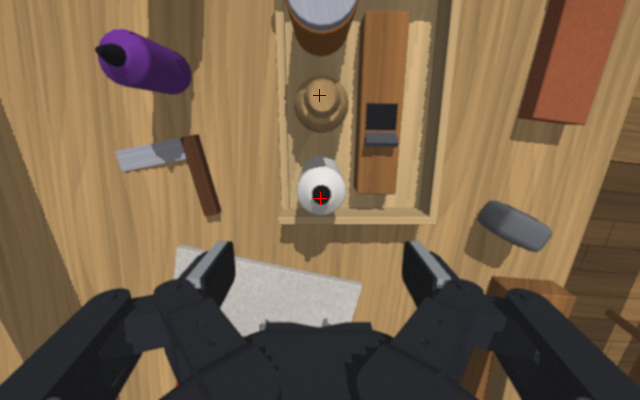

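The wrist view puts the nozzle tip at (321,193), within about 3 mm of my projection (320,199). The mallet top at (322,98) matches too. I'll descend on the glue.

Call:
send_rows --increments '[{"dx": 0.05, "dy": 0, "dz": -1.8, "roll": 0, "claw": 1}, {"dx": 0.05, "dy": 0, "dz": -3.6, "roll": 0, "claw": 1}, {"dx": 0.05, "dy": 0, "dz": -5.2, "roll": 0, "claw": 1}, {"dx": 0.05, "dy": 0, "dz": -6.5, "roll": 0, "claw": 1}, {"dx": 0.05, "dy": 0, "dz": -6.9, "roll": 0, "claw": 1}]'

```text
clock: 2.7
tcp_pos: [0.5686, -0.1118, 0.0672]
orientation: [-0.002, 0.672, 0.741, -0.001]
wrist_force: [-0.3, 0.2, -0.1]
finger_gap: 0.0853
grip_force: 0.0
```

Call:
send_rows --increments '[{"dx": 0, "dy": 0, "dz": 0, "roll": 0, "claw": -1}, {"dx": 0, "dy": 0, "dz": 0, "roll": 0, "claw": -1}, {"dx": 0, "dy": 0, "dz": 0, "roll": 0, "claw": -1}, {"dx": 0, "dy": 0, "dz": 0, "roll": 0, "claw": -1}, {"dx": 0, "dy": 0, "dz": 0, "roll": 0, "claw": -1}]' --grip_force 40

```text
clock: 3.32
tcp_pos: [0.5718, -0.1141, 0.0709]
orientation: [0.001, 0.673, 0.74, 0.001]
wrist_force: [-0.0, 1.2, 6.5]
finger_gap: 0.0509
grip_force: 42.5
```

```bash
python3 - <<'E'
from h import *
s=get_state(); print(s["tcp_pos"],s["finger_gap"],s["grip_force"],s["wrist_force"])
E
```

```text
[ 0.57178156 -0.11408513  0.07087003] 0.050879035180586785 42.54102759528905 [-0.04669994  1.22037655  6.49249474]
```

Call:
send_rows --increments '[{"dx": 0, "dy": 0, "dz": 0.8, "roll": 0, "claw": -1}, {"dx": 0, "dy": 0, "dz": 2.2, "roll": 0, "claw": -1}, {"dx": 0, "dy": 0, "dz": 4.0, "roll": 0, "claw": -1}, {"dx": 0, "dy": 0, "dz": 5.6, "roll": 0, "claw": -1}, {"dx": 0, "dy": 0, "dz": 6.0, "roll": 0, "claw": -1}]'

```text
clock: 3.95
tcp_pos: [0.5722, -0.1144, 0.2221]
orientation: [0.003, 0.673, 0.74, 0.001]
wrist_force: [0.2, 0.2, -1.2]
finger_gap: 0.051
grip_force: 42.4
```

Call:
send_rows --increments '[{"dx": 0.1, "dy": -1.4, "dz": 0, "roll": 0, "claw": -1}, {"dx": 0.3, "dy": -3.4, "dz": 0, "roll": 0, "claw": -1}, {"dx": 0.5, "dy": -5.6, "dz": 0, "roll": 0, "claw": -1}, {"dx": 0.7, "dy": -7.7, "dz": 0, "roll": 0, "claw": -1}, {"dx": 0.8, "dy": -8.8, "dz": 0, "roll": 0, "claw": -1}]'

```text
clock: 4.58
tcp_pos: [0.5899, -0.3365, 0.2164]
orientation: [-0.001, 0.674, 0.739, -0.0]
wrist_force: [-0.2, 0.3, -2.2]
finger_gap: 0.0507
grip_force: 42.4
```

```bash
python3 - <<'E'
from h import *
s=get_state(); print(s["tcp_pos"],s["finger_gap"],s["grip_force"],s["wrist_force"])
c=cam("scene"); cv2.imwrite("pics/s2.png",c["image"])
b=np.array([.503,-.323]);t=-.1137;R=np.array([[np.cos(t),-np.sin(t)],[np.sin(t),np.cos(t)]])
im=c["image"].copy()
P=[[*(b+R@np.array(q)),.012] for q in [(.14,.065),(-.14,.065),(-.14,-.065),(.14,-.065),(.09,0),(0,0),(-.09,0)]]
for u in proj(c,P): cv2.drawMarker(im,tuple(int(v) for v in u),(0,0,255),0,10)
cv2.imwrite("pics/s2.png",im)
E
```

```text
[ 0.58988125 -0.33648223  0.21635567] 0.050716187845225705 42.3713422100991 [-0.23437286  0.29289588 -2.22173321]
```

View pics/s2.png

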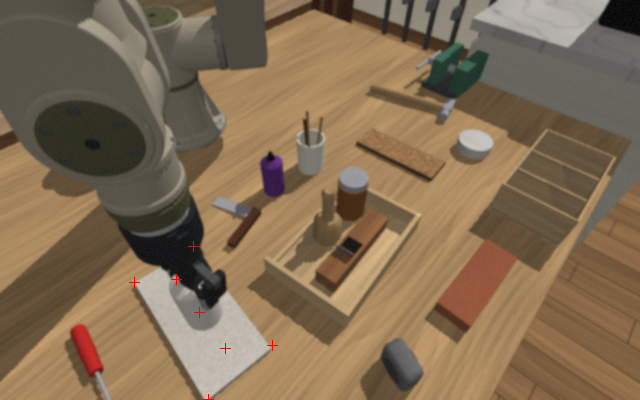

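The board corners line up with the projected markers (bottom corner at about (209,398), right corner at about (271,347)), so the board pose is good. I'll lower the glue.

Call:
send_rows --increments '[{"dx": 0, "dy": 0, "dz": -1.4, "roll": 0, "claw": -1}, {"dx": 0, "dy": 0, "dz": -3.2, "roll": 0, "claw": -1}, {"dx": 0, "dy": 0, "dz": -4.8, "roll": 0, "claw": -1}, {"dx": 0, "dy": 0, "dz": -5.4, "roll": 0, "claw": -1}, {"dx": 0, "dy": 0, "dz": -5.7, "roll": 0, "claw": -1}]'

```text
clock: 5.25
tcp_pos: [0.5902, -0.3334, 0.0753]
orientation: [-0.001, 0.673, 0.74, -0.0]
wrist_force: [-0.4, 0.3, -1.6]
finger_gap: 0.0508
grip_force: 42.4
```

Call:
send_rows --increments '[{"dx": 0, "dy": 0, "dz": 0, "roll": 0, "claw": -1}, {"dx": 0, "dy": 0, "dz": 0, "roll": 0, "claw": -1}, {"dx": 0, "dy": 0, "dz": 0, "roll": 0, "claw": -1}, {"dx": 0, "dy": 0, "dz": 0, "roll": 0, "claw": -1}, {"dx": 0, "dy": 0, "dz": 0, "roll": 0, "claw": -1}]'

```text
clock: 5.88
tcp_pos: [0.5907, -0.3339, 0.0766]
orientation: [0.0, 0.673, 0.74, 0.0]
wrist_force: [-0.3, -0.1, -1.9]
finger_gap: 0.0511
grip_force: 42.4
```

Call:
send_rows --increments '[{"dx": 0, "dy": 0, "dz": -0.08, "roll": 0, "claw": -1}, {"dx": 0, "dy": 0, "dz": -0.14, "roll": 0, "claw": -1}, {"dx": 0, "dy": 0, "dz": -0.14, "roll": 0, "claw": -1}, {"dx": 0, "dy": 0, "dz": -0.14, "roll": 0, "claw": -1}, {"dx": 0, "dy": 0, "dz": -0.14, "roll": 0, "claw": -1}]'

```text
clock: 6.5
tcp_pos: [0.5906, -0.3338, 0.073]
orientation: [0.0, 0.673, 0.74, -0.0]
wrist_force: [-1.1, 0.6, 1.3]
finger_gap: 0.0508
grip_force: 42.6
```

Call:
send_rows --increments '[{"dx": 0, "dy": 0, "dz": 0, "roll": 0, "claw": 0.2}, {"dx": 0, "dy": 0, "dz": 0, "roll": 0, "claw": 0.6}, {"dx": 0, "dy": 0, "dz": 0, "roll": 0, "claw": 0.9}, {"dx": 0, "dy": 0, "dz": 0, "roll": 0, "claw": 0.9}, {"dx": 0, "dy": 0, "dz": 1, "roll": 0, "claw": 0.9}]'

```text
clock: 7.12
tcp_pos: [0.5892, -0.3328, 0.0956]
orientation: [-0.002, 0.673, 0.74, -0.0]
wrist_force: [-0.2, -0.2, 0.1]
finger_gap: 0.081
grip_force: 0.0
```

Call:
send_rows --increments '[{"dx": 0, "dy": 0, "dz": 2, "roll": 0, "claw": 0.9}, {"dx": 0, "dy": 0, "dz": 4, "roll": 0, "claw": 0.9}, {"dx": 0, "dy": 0.6, "dz": 5.3, "roll": 0, "claw": 0.9}, {"dx": -0.1, "dy": 2.2, "dz": 5.3, "roll": 0, "claw": 0.9}, {"dx": -0.3, "dy": 4.5, "dz": 5.3, "roll": 0, "claw": 0.9}]'

```text
clock: 7.75
tcp_pos: [0.5835, -0.2217, 0.2307]
orientation: [0.001, 0.674, 0.739, 0.0]
wrist_force: [0.8, 0.9, -0.8]
finger_gap: 0.081
grip_force: 0.0
```

Call:
send_rows --increments '[{"dx": -0.3, "dy": 2.4, "dz": 0, "roll": 0, "claw": 0.9}, {"dx": -0.6, "dy": 4.7, "dz": 0, "roll": 0, "claw": 0.9}, {"dx": -0.8, "dy": 6.9, "dz": 0, "roll": 0, "claw": 0.9}, {"dx": -0.8, "dy": 7.8, "dz": 0, "roll": 0, "claw": 0.9}, {"dx": -0.8, "dy": 7.8, "dz": 0, "roll": 0, "claw": 0.9}]'

```text
clock: 8.38
tcp_pos: [0.563, -0.0246, 0.2306]
orientation: [0.0, 0.672, 0.741, 0.0]
wrist_force: [0.6, -0.3, -0.6]
finger_gap: 0.0808
grip_force: 0.0
```

```bash
python3 - <<'E'
from h import *
s=get_state(); print(s["tcp_pos"])
c=cam("wrist"); im=c["image"].copy()
for P in [([.5904,-.334,.138]),([.5611,-.0276,.158]),([.5538,.0624,.12])]:
    u=proj(c,P)[0]; print(u); cv2.drawMarker(im,tuple(int(v) for v in u),(0,0,255),0,12)
cv2.imwrite("pics/w3.png",im)
E
```

```text
[ 0.56301724 -0.02455798  0.23062751]
[315.80437924 451.84368224]
[315.72092138 211.30026297]
[317.60982636  96.7588361 ]
```

View pics/w3.png

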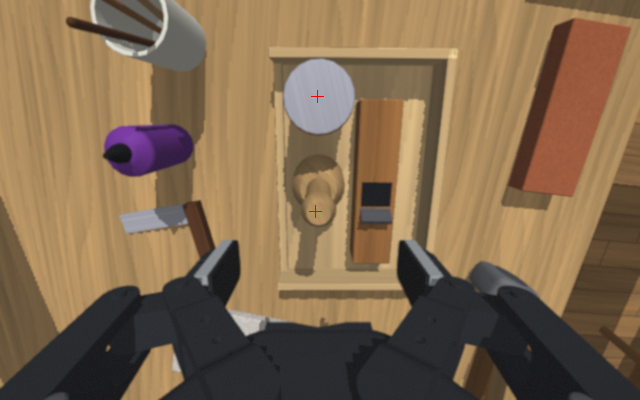

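The mallet top at (318,212) and the lid centre at (319,96) match the markers. I'll descend on the mallet.

Call:
send_rows --increments '[{"dx": 0, "dy": 0, "dz": -1.8, "roll": 0, "claw": 0.9}, {"dx": 0, "dy": 0, "dz": -3.6, "roll": 0, "claw": 0.9}, {"dx": 0, "dy": 0, "dz": -4.9, "roll": 0, "claw": 0.9}, {"dx": 0, "dy": 0, "dz": -5.4, "roll": 0, "claw": 0.9}, {"dx": 0, "dy": 0, "dz": -5.4, "roll": 0, "claw": 0.5}]'

```text
clock: 9.05
tcp_pos: [0.563, -0.0272, 0.095]
orientation: [-0.0, 0.673, 0.739, -0.0]
wrist_force: [-0.3, 0.1, -0.1]
finger_gap: 0.0652
grip_force: 0.0
```

Call:
send_rows --increments '[{"dx": 0, "dy": 0, "dz": 0, "roll": 0, "claw": 0}, {"dx": 0, "dy": 0, "dz": 0, "roll": 0, "claw": -0.4}, {"dx": 0, "dy": 0, "dz": 0, "roll": 0, "claw": -1}, {"dx": 0, "dy": 0, "dz": 0, "roll": 0, "claw": -1}, {"dx": 0, "dy": 0, "dz": 0, "roll": 0, "claw": -1}]'

```text
clock: 9.68
tcp_pos: [0.5639, -0.0265, 0.0968]
orientation: [0.001, 0.673, 0.74, 0.001]
wrist_force: [-1.7, -0.3, 6.0]
finger_gap: 0.0247
grip_force: 33.7
```

Call:
send_rows --increments '[{"dx": 0, "dy": 0, "dz": 0, "roll": 0, "claw": -1}, {"dx": 0, "dy": 0, "dz": 0, "roll": 0, "claw": -1}, {"dx": 0, "dy": 0, "dz": 0, "roll": 0, "claw": -1}, {"dx": 0, "dy": 0, "dz": 0, "roll": 0, "claw": -1}, {"dx": 0, "dy": 0, "dz": 0, "roll": 0, "claw": -1}]'

```text
clock: 10.3
tcp_pos: [0.5639, -0.0265, 0.0968]
orientation: [0.001, 0.673, 0.74, 0.001]
wrist_force: [-1.9, -0.6, 6.0]
finger_gap: 0.0243
grip_force: 33.7
```

Call:
send_rows --increments '[{"dx": 0, "dy": 0, "dz": 0.8, "roll": 0, "claw": -1}, {"dx": 0, "dy": 0, "dz": 2.2, "roll": 0, "claw": -1}, {"dx": 0, "dy": 0, "dz": 4.0, "roll": 0, "claw": -1}, {"dx": 0, "dy": 0, "dz": 5.6, "roll": 0, "claw": -1}, {"dx": 0, "dy": 0, "dz": 6.0, "roll": 0, "claw": -1}]'

```text
clock: 10.92
tcp_pos: [0.5645, -0.0264, 0.2479]
orientation: [0.002, 0.673, 0.74, 0.001]
wrist_force: [0.3, 0.4, -4.4]
finger_gap: 0.0244
grip_force: 34.7
```

Call:
send_rows --increments '[{"dx": -0.2, "dy": -1.0, "dz": 0, "roll": 0, "claw": -1}, {"dx": -0.5, "dy": -2.6, "dz": 0, "roll": 0, "claw": -1}, {"dx": -0.9, "dy": -4.5, "dz": 0, "roll": 0, "claw": -1}, {"dx": -1.3, "dy": -6.4, "dz": 0, "roll": 0, "claw": -1}, {"dx": -1.7, "dy": -8.4, "dz": 0, "roll": 0, "claw": -1}]'

```text
clock: 11.55
tcp_pos: [0.5196, -0.2371, 0.2432]
orientation: [-0.001, 0.673, 0.74, -0.0]
wrist_force: [0.3, -0.3, -3.5]
finger_gap: 0.0242
grip_force: 34.4
```

Call:
send_rows --increments '[{"dx": -0.4, "dy": -1.8, "dz": 0, "roll": 0, "claw": -1}, {"dx": -0.6, "dy": -3.0, "dz": 0, "roll": 0, "claw": -1}, {"dx": -0.7, "dy": -3.4, "dz": 0, "roll": 0, "claw": -1}, {"dx": -0.7, "dy": -3.4, "dz": -1.0, "roll": 0, "claw": -1}, {"dx": -0.7, "dy": -3.4, "dz": -2.6, "roll": 0, "claw": -1}]'

```text
clock: 12.18
tcp_pos: [0.5037, -0.3212, 0.1798]
orientation: [0.001, 0.673, 0.74, 0.0]
wrist_force: [0.1, 0.0, -3.9]
finger_gap: 0.0251
grip_force: 34.9
```

Call:
send_rows --increments '[{"dx": 0, "dy": 0, "dz": -1.6, "roll": 0, "claw": -1}, {"dx": 0, "dy": 0, "dz": -2.7, "roll": 0, "claw": -1}, {"dx": 0, "dy": 0, "dz": -3.1, "roll": 0, "claw": -1}, {"dx": 0, "dy": 0, "dz": -3.2, "roll": 0, "claw": -1}, {"dx": 0, "dy": 0, "dz": -3.2, "roll": 0, "claw": -1}]'

```text
clock: 12.8
tcp_pos: [0.5038, -0.3216, 0.1013]
orientation: [0.001, 0.673, 0.74, 0.0]
wrist_force: [-0.4, -0.8, -2.3]
finger_gap: 0.0248
grip_force: 34.7
```

Call:
send_rows --increments '[{"dx": 0, "dy": 0, "dz": -0.06, "roll": 0, "claw": -1}, {"dx": 0, "dy": 0, "dz": -0.12, "roll": 0, "claw": -1}, {"dx": 0, "dy": 0, "dz": -0.12, "roll": 0, "claw": -1}, {"dx": 0, "dy": 0, "dz": -0.12, "roll": 0, "claw": -1}, {"dx": 0, "dy": 0, "dz": -0.12, "roll": 0, "claw": -1}]'

```text
clock: 13.42
tcp_pos: [0.5038, -0.3221, 0.0988]
orientation: [0.001, 0.673, 0.74, -0.0]
wrist_force: [-0.9, -0.6, 6.7]
finger_gap: 0.0248
grip_force: 35.6
```

Call:
send_rows --increments '[{"dx": 0, "dy": 0, "dz": 0, "roll": 0, "claw": -0.3}, {"dx": 0, "dy": 0, "dz": 0, "roll": 0, "claw": 0}, {"dx": 0, "dy": 0, "dz": 0, "roll": 0, "claw": 0.2}, {"dx": 0, "dy": 0, "dz": 0, "roll": 0, "claw": 0.2}, {"dx": 0, "dy": 0, "dz": 1.2, "roll": 0, "claw": 0.2}]'

```text
clock: 14.05
tcp_pos: [0.5015, -0.3199, 0.125]
orientation: [-0.003, 0.673, 0.74, -0.0]
wrist_force: [0.6, 0.1, 0.3]
finger_gap: 0.0511
grip_force: 0.0
```

Call:
send_rows --increments '[{"dx": 0, "dy": 0, "dz": 2, "roll": 0, "claw": 0.2}, {"dx": 0, "dy": 0.4, "dz": 4, "roll": 0, "claw": 0.9}, {"dx": 0.3, "dy": 2.4, "dz": 4, "roll": 0, "claw": 1}, {"dx": 0.6, "dy": 4.8, "dz": 4, "roll": 0, "claw": 1}, {"dx": 0.9, "dy": 7.2, "dz": 4, "roll": 0, "claw": 1}]'

```text
clock: 14.68
tcp_pos: [0.5257, -0.1399, 0.2275]
orientation: [0.0, 0.673, 0.74, 0.0]
wrist_force: [1.8, 0.0, -0.4]
finger_gap: 0.0855
grip_force: 0.0
```

Call:
send_rows --increments '[{"dx": 0.3, "dy": 2.4, "dz": 0, "roll": 0, "claw": 1}, {"dx": 0.6, "dy": 4.8, "dz": 0, "roll": 0, "claw": 1}, {"dx": 0.9, "dy": 7.0, "dz": 0, "roll": 0, "claw": 1}, {"dx": 1.1, "dy": 8.2, "dz": 0, "roll": 0, "claw": 1}, {"dx": 1.1, "dy": 8.2, "dz": -0.4, "roll": 0, "claw": 1}]'

```text
clock: 15.3
tcp_pos: [0.5537, 0.0659, 0.2177]
orientation: [0.001, 0.671, 0.741, 0.001]
wrist_force: [-0.6, -0.6, -0.3]
finger_gap: 0.0856
grip_force: 0.0
```

Call:
send_rows --increments '[{"dx": 0, "dy": 0, "dz": -1.4, "roll": 0, "claw": 1}, {"dx": 0, "dy": 0, "dz": -3.2, "roll": 0, "claw": 1}, {"dx": 0, "dy": 0, "dz": -5, "roll": 0, "claw": 1}, {"dx": 0, "dy": 0, "dz": -6.3, "roll": 0, "claw": 1}, {"dx": 0, "dy": 0, "dz": -6.3, "roll": 0, "claw": 1}]'

```text
clock: 15.92
tcp_pos: [0.5501, 0.0626, 0.0568]
orientation: [-0.002, 0.673, 0.739, -0.002]
wrist_force: [-0.4, -0.0, 1.1]
finger_gap: 0.085
grip_force: 0.0
```

Call:
send_rows --increments '[{"dx": 0, "dy": 0, "dz": 0, "roll": 0, "claw": 0.6}, {"dx": 0, "dy": 0, "dz": 0, "roll": 0, "claw": 0.4}, {"dx": 0, "dy": 0, "dz": 0, "roll": 0, "claw": 0}, {"dx": 0, "dy": 0, "dz": 0, "roll": 0, "claw": -1}, {"dx": 0, "dy": 0, "dz": 0, "roll": 0, "claw": -1}]' --grip_force 50

```text
clock: 16.55
tcp_pos: [0.5547, 0.0634, 0.0616]
orientation: [0.002, 0.673, 0.74, 0.001]
wrist_force: [0.6, -1.3, 6.4]
finger_gap: 0.0644
grip_force: 56.4
```

Call:
send_rows --increments '[{"dx": 0, "dy": 0, "dz": 0, "roll": 0, "claw": -1}, {"dx": 0, "dy": 0, "dz": 0, "roll": 0, "claw": -1}, {"dx": 0, "dy": 0, "dz": 0, "roll": 0, "claw": -1}, {"dx": 0, "dy": 0, "dz": 0, "roll": 0, "claw": -1}, {"dx": 0, "dy": 0, "dz": 0, "roll": 0, "claw": -1}]'

```text
clock: 17.18
tcp_pos: [0.5547, 0.0634, 0.0616]
orientation: [0.002, 0.673, 0.74, 0.001]
wrist_force: [0.8, -1.7, 6.6]
finger_gap: 0.0646
grip_force: 56.4
```

Call:
send_rows --increments '[{"dx": 0, "dy": 0, "dz": 0.8, "roll": 0, "claw": -1}, {"dx": 0, "dy": 0, "dz": 2.2, "roll": 0, "claw": -1}, {"dx": 0, "dy": 0, "dz": 4.0, "roll": 0, "claw": -1}, {"dx": 0, "dy": 0, "dz": 5.6, "roll": 0, "claw": -1}, {"dx": 0, "dy": 0, "dz": 6.0, "roll": 0, "claw": -1}]'

```text
clock: 17.8
tcp_pos: [0.5542, 0.0639, 0.2122]
orientation: [0.002, 0.673, 0.74, 0.001]
wrist_force: [0.3, -0.3, -4.2]
finger_gap: 0.0646
grip_force: 56.5
```

Call:
send_rows --increments '[{"dx": -0.4, "dy": -1.0, "dz": 0, "roll": 0, "claw": -1}, {"dx": -1.0, "dy": -2.7, "dz": 0, "roll": 0, "claw": -1}, {"dx": -1.7, "dy": -4.6, "dz": 0, "roll": 0, "claw": -1}, {"dx": -2.4, "dy": -6.5, "dz": 0, "roll": 0, "claw": -1}, {"dx": -3.1, "dy": -8.4, "dz": 0, "roll": 0, "claw": -1}]'

```text
clock: 18.42
tcp_pos: [0.4739, -0.147, 0.2078]
orientation: [-0.001, 0.673, 0.74, -0.0]
wrist_force: [1.2, -0.5, -4.9]
finger_gap: 0.0646
grip_force: 56.3
```

Call:
send_rows --increments '[{"dx": -0.7, "dy": -1.9, "dz": 0, "roll": 0, "claw": -1}, {"dx": -1.4, "dy": -3.8, "dz": 0, "roll": 0, "claw": -1}, {"dx": -2.1, "dy": -5.5, "dz": 0, "roll": 0, "claw": -1}, {"dx": -2.5, "dy": -6.6, "dz": 0, "roll": 0, "claw": -1}, {"dx": -2.5, "dy": -6.6, "dz": 0, "roll": 0, "claw": -1}]'

```text
clock: 19.05
tcp_pos: [0.4117, -0.3125, 0.2077]
orientation: [-0.001, 0.674, 0.739, 0.0]
wrist_force: [-0.0, 0.1, -4.5]
finger_gap: 0.0645
grip_force: 56.3
```

Call:
send_rows --increments '[{"dx": 0, "dy": 0, "dz": -1.4, "roll": 0, "claw": -1}, {"dx": 0, "dy": 0, "dz": -3.2, "roll": 0, "claw": -1}, {"dx": 0, "dy": 0, "dz": -5.0, "roll": 0, "claw": -1}, {"dx": 0, "dy": 0, "dz": -5.6, "roll": 0, "claw": -1}, {"dx": 0, "dy": 0, "dz": -5.7, "roll": 0, "claw": -1}]'

```text
clock: 19.68
tcp_pos: [0.4127, -0.3101, 0.0665]
orientation: [-0.001, 0.672, 0.74, 0.0]
wrist_force: [1.8, -1.0, -3.0]
finger_gap: 0.0646
grip_force: 56.4
```

Call:
send_rows --increments '[{"dx": 0, "dy": 0, "dz": -0.06, "roll": 0, "claw": -1}, {"dx": 0, "dy": 0, "dz": -0.12, "roll": 0, "claw": -1}, {"dx": 0, "dy": 0, "dz": -0.12, "roll": 0, "claw": -1}, {"dx": 0, "dy": 0, "dz": -0.12, "roll": 0, "claw": -1}, {"dx": 0, "dy": 0, "dz": -0.12, "roll": 0, "claw": -1}]'

```text
clock: 20.3
tcp_pos: [0.4132, -0.3114, 0.0646]
orientation: [0.0, 0.673, 0.74, 0.0]
wrist_force: [-1.5, -0.4, -5.6]
finger_gap: 0.0645
grip_force: 56.5
```

Call:
send_rows --increments '[{"dx": 0, "dy": 0, "dz": -0.08, "roll": 0, "claw": -1}, {"dx": 0, "dy": 0, "dz": -0.08, "roll": 0, "claw": -1}, {"dx": 0, "dy": 0, "dz": -0.08, "roll": 0, "claw": 0.6}, {"dx": 0, "dy": 0, "dz": -0.08, "roll": 0, "claw": 0.9}, {"dx": 0, "dy": 0, "dz": -0.08, "roll": 0, "claw": 0.9}]'

```text
clock: 20.92
tcp_pos: [0.4132, -0.3114, 0.0624]
orientation: [0.0, 0.673, 0.74, 0.0]
wrist_force: [-0.7, -0.1, -1.1]
finger_gap: 0.081
grip_force: 0.0
```

Call:
send_rows --increments '[{"dx": 0, "dy": 0, "dz": 1.5, "roll": 0, "claw": 0.9}, {"dx": 0, "dy": 0, "dz": 3.2, "roll": 0, "claw": 0.9}, {"dx": 0, "dy": 0, "dz": 5.4, "roll": 0, "claw": 0.7}, {"dx": 0, "dy": 0, "dz": 7, "roll": 0, "claw": 0.5}, {"dx": 0, "dy": 0, "dz": 7, "roll": 0, "claw": 0.5}]'

```text
clock: 21.55
tcp_pos: [0.4147, -0.3129, 0.2409]
orientation: [0.004, 0.673, 0.74, -0.0]
wrist_force: [0.2, 0.4, -0.6]
finger_gap: 0.0641
grip_force: 0.0
```

```bash
python3 - <<'E'
from h import *
s=get_state(); print(s["tcp_pos"],s["finger_gap"])
c=cam("scene"); im=c["image"].copy()
c2=cam("side")
for c_,n in((c,"sc4"),(c2,"si4")):
    im=c_["image"].copy()
    for P in [([.5904,-.3343,.138]),([.5029,-.3218,.160]),([.413,-.312,.122])]:
        u=proj(c_,P)[0]; cv2.drawMarker(im,tuple(int(v) for v in u),(0,0,255),0,8)
    cv2.imwrite(f"pics/{n}.png",im)
a=cv2.imread("pics/sc4.png");b=cv2.imread("pics/si4.png")
cv2.imwrite("pics/both4.png",np.vstack([cv2.resize(a[200:,60:460],(800,300*400//400+100))[:300],cv2.resize(b[60:260,180:430],(750,600))[:300].copy() if 0 else cv2.resize(b[70:195,220:420],(800,300)) if 0 else cv2.copyMakeBorder(cv2.resize(b[70:195,220:420],(480,300)),0,0,0,320,0)]))
E
```

```text
[ 0.4146689  -0.31288547  0.24094383] 0.06410423001965693
```

View pics/both4.png

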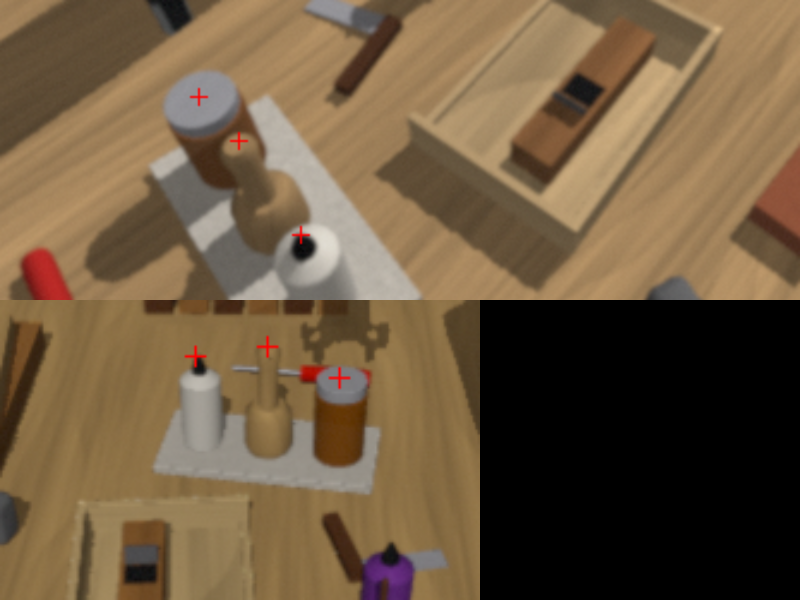

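All three stand upright on the board, near the markers. Next I'll go above the plane.

Call:
send_rows --increments '[{"dx": 1.4, "dy": 1.8, "dz": 0, "roll": 0, "claw": 0.6}, {"dx": 2.8, "dy": 3.7, "dz": 0, "roll": 0, "claw": 0.6}, {"dx": 4.2, "dy": 5.5, "dz": 0, "roll": 0, "claw": 0.6}, {"dx": 5.6, "dy": 7.4, "dz": 0, "roll": 0, "claw": 0.6}, {"dx": 7.0, "dy": 9.2, "dz": 0, "roll": 0, "claw": 0.6}]'

```text
clock: 22.28
tcp_pos: [0.5881, -0.0794, 0.235]
orientation: [-0.002, 0.673, 0.74, -0.001]
wrist_force: [0.8, 0.1, 0.0]
finger_gap: 0.0683
grip_force: 0.0
```

Call:
send_rows --increments '[{"dx": 1.2, "dy": 1.5, "dz": 0, "roll": 0, "claw": 0.6}, {"dx": 1.7, "dy": 2.2, "dz": 0, "roll": 0, "claw": 0.6}, {"dx": 1.7, "dy": 2.2, "dz": 0, "roll": 0, "claw": 0.6}, {"dx": 1.7, "dy": 2.2, "dz": 0, "roll": 0, "claw": 0.6}, {"dx": 1.7, "dy": 2.2, "dz": 0, "roll": 0, "claw": 0.6}]'

```text
clock: 22.9
tcp_pos: [0.6299, -0.0277, 0.2374]
orientation: [-0.0, 0.673, 0.739, -0.0]
wrist_force: [-0.1, -1.0, 0.1]
finger_gap: 0.0682
grip_force: 0.0
```

```bash
python3 - <<'E'
from h import *
import pickle
s=get_state(); print(s["tcp_pos"],s["finger_gap"])
c=cam("wrist"); pickle.dump(c,open("w5.pkl","wb")); cv2.imwrite("pics/w5.png",c["image"])
E
```

```text
[ 0.62993409 -0.02769945  0.23737291] 0.06823232204663887
```

View pics/w5.png

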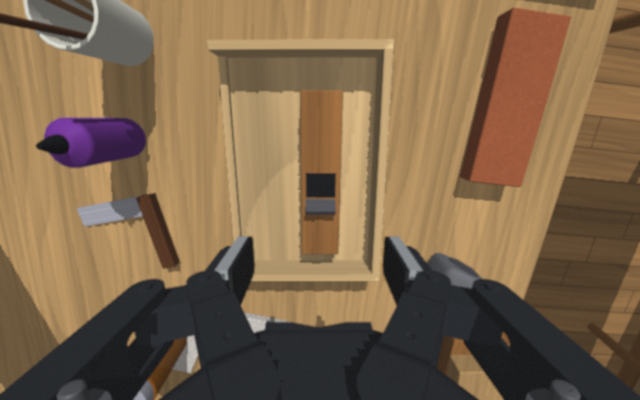

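The plane's top corners are at about (302,90), (342,91), (339,253) and (301,253). I'll compute its pose from these.

```bash
python3 - <<'E'
from h import *
import pickle
c=pickle.load(open("w5.pkl","rb"))
p=ray(c,[(302,90),(342,91),(339,253),(301,253)],.05); print(p.round(4),p.mean(0)); a=(p[0]+p[1]-p[2]-p[3]); print(np.degrees(np.arctan2(-a[0],a[1])),np.linalg.norm(a)/2)
E
python3 - <<'E'
import sys; sys.path.insert(0,'.')
import os; os.chdir('.')
from fit import *
# rest from wrist not visible; side-only fit
for nm,C in(("both",None),):
    fit("rest side",.115,.04,.012,[(SI,(1,-1),si((88,487))),(SI,(-1,-1),si((365,482))),(SI,(-1,1),si((373,573))),(SI,(1,1),si((80,579)))],[.5,.3,0])
    fit("rest scene",.115,.04,.012,[(SC,(-1,1),sc((350,10))),(SC,(1,1),sc((570,115))),(SC,(1,-1),sc((528,155))),(SC,(-1,-1),sc((305,52)))],[.5,.3,0])
E
```

```text
[[ 0.6025  0.0706  0.05  ]
 [ 0.6467  0.0736  0.05  ]
 [ 0.6655 -0.1222  0.05  ]
 [ 0.6166 -0.1268  0.05  ]] [ 0.63283182 -0.02621032  0.05      ]
4.768789179251402 0.1972909945791785
rest side [0.5238 0.3139 0.0597] deg 3.4 res [-0.6  0.4  0.7  0.2  1.  -0.3 -1.1 -0.5]
rest scene [0.527  0.3085 0.0539] deg 3.1 res [-0.1 -0.5  0.7 -0.5  0.2  3.2 -1.2 -0.4]
```

Call:
send_rows --increments '[{"dx": 0.05, "dy": 0, "dz": -1.8, "roll": 0, "claw": 0.6}, {"dx": 0.05, "dy": 0, "dz": -3.6, "roll": 0, "claw": 0.6}, {"dx": 0.05, "dy": 0, "dz": -5.2, "roll": 0, "claw": 0.6}, {"dx": 0.05, "dy": 0, "dz": -6.6, "roll": 0, "claw": 0.6}, {"dx": 0.05, "dy": 0, "dz": -7.4, "roll": 0, "claw": 0.6}]' --grip_force 60

```text
clock: 23.58
tcp_pos: [0.6303, -0.0271, 0.0505]
orientation: [-0.001, 0.673, 0.739, -0.001]
wrist_force: [0.2, -0.1, -0.5]
finger_gap: 0.068
grip_force: 0.0
```

Call:
send_rows --increments '[{"dx": 0, "dy": 0, "dz": -0.8, "roll": 0, "claw": 0.6}, {"dx": 0, "dy": 0, "dz": -1.2, "roll": 0, "claw": 0.6}, {"dx": 0, "dy": 0, "dz": -1.2, "roll": 0, "claw": 0.6}, {"dx": 0, "dy": 0, "dz": -1.2, "roll": 0, "claw": 0.3}, {"dx": 0, "dy": 0, "dz": -1.2, "roll": 0, "claw": 0}]'

```text
clock: 24.2
tcp_pos: [0.6328, -0.0266, 0.0238]
orientation: [0.001, 0.673, 0.74, 0.001]
wrist_force: [1.4, 0.3, -2.0]
finger_gap: 0.0473
grip_force: 64.3
```

Call:
send_rows --increments '[{"dx": 0, "dy": 0, "dz": 0, "roll": 0, "claw": -1}, {"dx": 0, "dy": 0, "dz": 0, "roll": 0, "claw": -1}, {"dx": 0, "dy": 0, "dz": 0, "roll": 0, "claw": -1}, {"dx": 0, "dy": 0, "dz": 0, "roll": 0, "claw": -1}, {"dx": 0, "dy": 0, "dz": 0, "roll": 0, "claw": -1}]'

```text
clock: 24.82
tcp_pos: [0.6329, -0.0265, 0.0238]
orientation: [0.001, 0.673, 0.74, 0.001]
wrist_force: [-1.0, -1.8, 6.2]
finger_gap: 0.0465
grip_force: 65.3
```

Call:
send_rows --increments '[{"dx": 0, "dy": 0, "dz": 0.6, "roll": 0, "claw": -1}, {"dx": 0, "dy": 0, "dz": 1.8, "roll": 0, "claw": -1}, {"dx": 0, "dy": 0, "dz": 3.2, "roll": 0, "claw": -1}, {"dx": 0, "dy": 0, "dz": 4.6, "roll": 0, "claw": -1}, {"dx": 0, "dy": 0, "dz": 5.2, "roll": 0, "claw": -1}]'

```text
clock: 25.45
tcp_pos: [0.6328, -0.0263, 0.1548]
orientation: [0.001, 0.673, 0.74, 0.001]
wrist_force: [0.4, 0.8, -2.8]
finger_gap: 0.0472
grip_force: 64.4
```

Call:
send_rows --increments '[{"dx": -0.3, "dy": 1.0, "dz": 0, "roll": 0.6, "claw": -1}, {"dx": -0.7, "dy": 2.2, "dz": 0, "roll": 1.6, "claw": -1}, {"dx": -1.1, "dy": 3.4, "dz": 0, "roll": 2.7, "claw": -1}, {"dx": -1.5, "dy": 4.7, "dz": 0, "roll": 3.8, "claw": -1}, {"dx": -1.9, "dy": 6.0, "dz": 0, "roll": 4.9, "claw": -1}]'

```text
clock: 26.08
tcp_pos: [0.5832, 0.1246, 0.1513]
orientation: [-0.001, 0.383, 0.924, -0.0]
wrist_force: [-0.4, 1.1, -3.8]
finger_gap: 0.047
grip_force: 64.4
```

Call:
send_rows --increments '[{"dx": -0.4, "dy": 1.4, "dz": 0, "roll": 1.1, "claw": -1}, {"dx": -0.9, "dy": 2.9, "dz": 0, "roll": 2.2, "claw": -1}, {"dx": -1.4, "dy": 4.4, "dz": 0, "roll": 3.3, "claw": -1}, {"dx": -1.9, "dy": 6.0, "dz": 0, "roll": 4.4, "claw": -1}, {"dx": -2.2, "dy": 7.1, "dz": 0, "roll": 5.5, "claw": -1}]'

```text
clock: 26.7
tcp_pos: [0.5278, 0.3026, 0.1513]
orientation: [-0.001, 0.009, 1.0, -0.0]
wrist_force: [-0.1, 1.0, -3.6]
finger_gap: 0.0469
grip_force: 64.4
```

Call:
send_rows --increments '[{"dx": -0.1, "dy": 0.5, "dz": 0, "roll": 0.6, "claw": -1}, {"dx": -0.1, "dy": 0.5, "dz": -1, "roll": 0.6, "claw": -1}, {"dx": -0.1, "dy": 0.5, "dz": -2.4, "roll": 0.6, "claw": -1}, {"dx": -0.1, "dy": 0.5, "dz": -3.4, "roll": 0.6, "claw": -1}, {"dx": -0.1, "dy": 0.5, "dz": -3.6, "roll": 0.6, "claw": -1}]'

```text
clock: 27.32
tcp_pos: [0.5244, 0.3127, 0.0593]
orientation: [-0.003, -0.03, 1.0, -0.001]
wrist_force: [-0.1, 0.7, -2.9]
finger_gap: 0.047
grip_force: 64.0
```

```bash
python3 - <<'E'
from h import *
s=get_state(); print(s["tcp_pos"],s["orientation"],s["finger_gap"])
a=cam("side")["image"]; b=cam("scene")["image"]
cv2.imwrite("pics/p6.png",np.hstack([cv2.resize(a[260:360,225:405],(720//2*1,200)) if 0 else cv2.resize(a[240:360,220:400],(450,300)),cv2.resize(b[105:205,330:460],(350,269),interpolation=2)[:].copy() if 0 else cv2.resize(b[95:205,325:453],(349,300),interpolation=2)]))
E
```

```text
[0.5244319  0.31271102 0.05934519] [-0.00287308 -0.03010856  0.99954193 -0.00106785] 0.04704735400119501
```

View pics/p6.png

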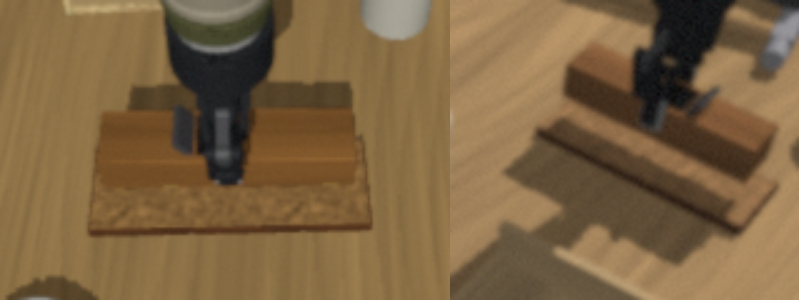

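The plane hovers aligned over the rest (side view: plane x 99–355, rest 91–371). I'll lower it.

Call:
send_rows --increments '[{"dx": 0, "dy": 0, "dz": -0.5, "roll": 0, "claw": -1}, {"dx": 0, "dy": 0, "dz": -1.0, "roll": 0, "claw": -1}, {"dx": 0, "dy": 0, "dz": -1.25, "roll": 0, "claw": -1}, {"dx": 0, "dy": 0, "dz": -1.3, "roll": 0, "claw": -1}, {"dx": 0, "dy": 0, "dz": -1.3, "roll": 0, "claw": -1}]'

```text
clock: 28.05
tcp_pos: [0.527, 0.3138, 0.0299]
orientation: [0.0, -0.03, 1.0, 0.0]
wrist_force: [-0.2, 0.5, -4.0]
finger_gap: 0.0471
grip_force: 64.2
```

Call:
send_rows --increments '[{"dx": 0, "dy": 0, "dz": -0.06, "roll": 0, "claw": -1}, {"dx": 0, "dy": 0, "dz": -0.1, "roll": 0, "claw": -1}, {"dx": 0, "dy": 0, "dz": -0.1, "roll": 0, "claw": -1}, {"dx": 0, "dy": 0, "dz": -0.1, "roll": 0, "claw": -1}, {"dx": 0, "dy": 0, "dz": -0.1, "roll": 0, "claw": -1}]'

```text
clock: 28.68
tcp_pos: [0.5269, 0.3137, 0.0274]
orientation: [0.0, -0.03, 1.0, 0.0]
wrist_force: [0.6, 0.3, -4.1]
finger_gap: 0.047
grip_force: 64.2
```

Call:
send_rows --increments '[{"dx": -0.06, "dy": 0, "dz": -0.08, "roll": 0, "claw": -1}, {"dx": -0.06, "dy": 0, "dz": -0.1, "roll": 0, "claw": -1}, {"dx": -0.06, "dy": 0, "dz": -0.1, "roll": 0, "claw": -1}, {"dx": -0.06, "dy": 0, "dz": -0.1, "roll": 0, "claw": 0.4}, {"dx": -0.06, "dy": 0, "dz": -0.1, "roll": 0, "claw": 0.7}]'

```text
clock: 29.3
tcp_pos: [0.5253, 0.3137, 0.0246]
orientation: [-0.0, -0.03, 1.0, 0.0]
wrist_force: [-0.0, 0.7, -0.2]
finger_gap: 0.0726
grip_force: 0.0
```

Call:
send_rows --increments '[{"dx": 0, "dy": 0, "dz": 0, "roll": 0, "claw": 0.7}, {"dx": 0, "dy": 0, "dz": 1.5, "roll": 0, "claw": 0.7}, {"dx": 0, "dy": 0, "dz": 3.5, "roll": 0, "claw": 0.7}, {"dx": 0, "dy": 0, "dz": 5.8, "roll": 0, "claw": 0.7}, {"dx": 0, "dy": 0, "dz": 8, "roll": 0, "claw": 0.8}]'

```text
clock: 29.92
tcp_pos: [0.5252, 0.3137, 0.2266]
orientation: [0.0, -0.03, 1.0, 0.0]
wrist_force: [0.5, 0.2, -0.4]
finger_gap: 0.0769
grip_force: 0.0
```

```bash
python3 - <<'E'
from h import *
import pickle
s=get_state(); print(s["tcp_pos"],s["orientation"],s["finger_gap"])
c=cam("wrist"); pickle.dump(c,open("w7.pkl","wb")); cv2.imwrite("pics/w7.png",c["image"])
E
```

```text
[0.52521009 0.31368416 0.22658709] [ 8.02898184e-05 -3.00746253e-02  9.99547645e-01  1.22421011e-04] 0.07687581612930534
```

View pics/w7.png

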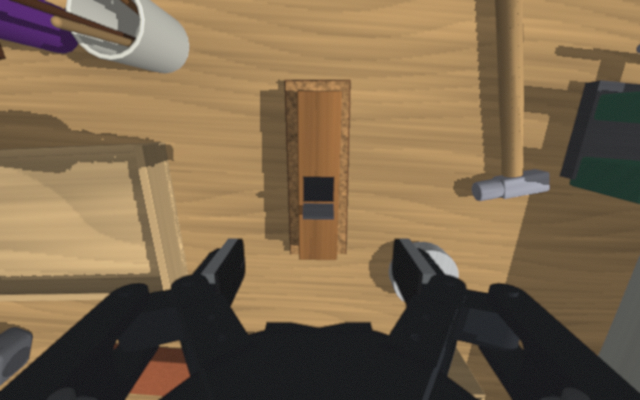

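Rest corners are at about (285,80), (350,80), (347,254) and (290,252). Plane corners are at (298,90), (340,90), (338,259) and (299,259). I'll check the centring.

```bash
python3 - <<'E'
from h import *
import pickle
c=pickle.load(open("w7.pkl","rb"))
for n,q,z in(("rest",[(285,80),(350,80),(347,254),(290,252)],.012),("plane",[(298,90),(340,90),(338,259),(299,259)],.052)):
    p=ray(c,q,z); a=p[0]+p[1]-p[2]-p[3]; print(n,p.mean(0).round(4),np.linalg.norm(a)/2,np.degrees(np.arctan2(a[1],a[0])), np.round(p,3).tolist())
E
```

```text
rest [0.5243 0.3144 0.012 ] 0.22542221879971863 -176.23868493113503 [[0.414, 0.268, 0.012], [0.41, 0.346, 0.012], [0.636, 0.362, 0.012], [0.638, 0.282, 0.012]]
plane [0.5258 0.3153 0.052 ] 0.19844349011629903 -176.70505930376586 [[0.428, 0.287, 0.052], [0.425, 0.332, 0.052], [0.623, 0.345, 0.052], [0.626, 0.297, 0.052]]
```

The plane is centred within about 2 mm. Now I'll return the objects, jar first.

Call:
send_rows --increments '[{"dx": 0, "dy": -1.6, "dz": 0.4, "roll": -1.1, "claw": 0.9}, {"dx": 0, "dy": -3.8, "dz": 0.4, "roll": -2.2, "claw": 0.9}, {"dx": -0.2, "dy": -6.2, "dz": 0.4, "roll": -3.3, "claw": 0.9}, {"dx": -0.6, "dy": -8.6, "dz": 0.4, "roll": -4.4, "claw": 0.9}, {"dx": -1.0, "dy": -11, "dz": 0.4, "roll": -5.5, "claw": 0.9}]'

```text
clock: 30.6
tcp_pos: [0.4999, 0.037, 0.2346]
orientation: [0.0, 0.349, 0.937, 0.0]
wrist_force: [1.1, -0.2, -1.0]
finger_gap: 0.0813
grip_force: 0.0
```

Call:
send_rows --increments '[{"dx": -0.6, "dy": -2.3, "dz": 0, "roll": -1.1, "claw": 0.9}, {"dx": -1.2, "dy": -4.6, "dz": 0, "roll": -2.2, "claw": 0.9}, {"dx": -1.8, "dy": -6.9, "dz": 0, "roll": -3.3, "claw": 0.9}, {"dx": -2.4, "dy": -9.2, "dz": 0, "roll": -4.4, "claw": 0.9}, {"dx": -3.0, "dy": -11.5, "dz": 0, "roll": -5.5, "claw": 0.9}]'

```text
clock: 31.22
tcp_pos: [0.4247, -0.2506, 0.2347]
orientation: [0.0, 0.675, 0.738, 0.0]
wrist_force: [0.6, 0.1, 0.3]
finger_gap: 0.081
grip_force: 0.0
```

Call:
send_rows --increments '[{"dx": -0.3, "dy": -1.6, "dz": 0, "roll": 0, "claw": 0.9}, {"dx": -0.5, "dy": -2.5, "dz": 0, "roll": 0, "claw": 0.9}, {"dx": -0.5, "dy": -2.5, "dz": 0, "roll": 0, "claw": 0.9}, {"dx": -0.5, "dy": -2.5, "dz": 0, "roll": 0, "claw": 0.9}, {"dx": -0.5, "dy": -2.5, "dz": 0, "roll": 0, "claw": 0.9}]'

```text
clock: 31.85
tcp_pos: [0.4131, -0.3102, 0.2349]
orientation: [-0.0, 0.672, 0.74, 0.0]
wrist_force: [-0.6, 1.1, 0.3]
finger_gap: 0.0811
grip_force: 0.0
```

```bash
python3 - <<'E'
from h import *
s=get_state(); print(s["tcp_pos"],s["orientation"],s["finger_gap"])
c=cam("wrist"); im=c["image"]
for P in [([.5904,-.3343,.138]),([.5029,-.3218,.160]),([.413,-.312,.122])]:
    u=proj(c,P)[0]; print(u); cv2.drawMarker(im,tuple(int(v) for v in u),(0,0,255),0,8)
cv2.imwrite("pics/w8.png",im)
E
```

```text
[ 0.41312952 -0.31023849  0.2348571 ] [-5.56168143e-05  6.72191038e-01  7.40377737e-01  1.05343510e-04] 0.08113188470686326
[504.5517368  241.80987741]
[424.34926253 230.18326064]
[318.12270601 196.88019164]
```

View pics/w8.png

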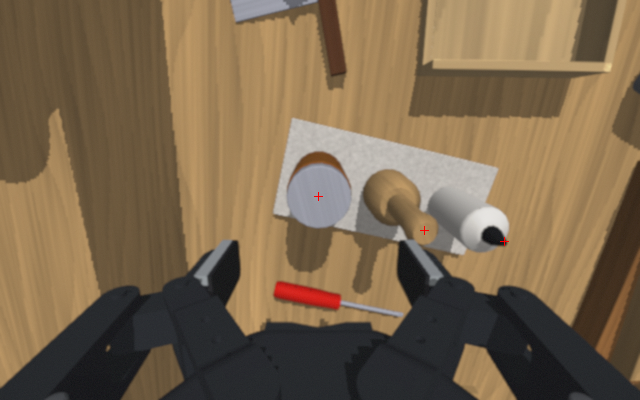

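The lid centre at (319,195) is on its marker. The glue tip at (494,236) is about 5 mm off its marker, and regrasping will recentre it. I'll grasp the jar.

Call:
send_rows --increments '[{"dx": 0, "dy": 0, "dz": -1.6, "roll": 0, "claw": 0.8}, {"dx": 0, "dy": 0, "dz": -3.4, "roll": 0, "claw": 0.8}, {"dx": 0, "dy": 0, "dz": -5.0, "roll": 0, "claw": 0.8}, {"dx": 0, "dy": 0, "dz": -6.4, "roll": 0, "claw": 0.8}, {"dx": 0, "dy": 0, "dz": -6.9, "roll": 0, "claw": 0.8}]' --grip_force 50

```text
clock: 32.52
tcp_pos: [0.4121, -0.3094, 0.0605]
orientation: [-0.002, 0.672, 0.74, 0.0]
wrist_force: [-0.4, 0.7, 0.5]
finger_gap: 0.0768
grip_force: 0.0
```

Call:
send_rows --increments '[{"dx": 0, "dy": 0, "dz": 0, "roll": 0, "claw": 0.6}, {"dx": 0, "dy": 0, "dz": 0, "roll": 0, "claw": 0.4}, {"dx": 0, "dy": 0, "dz": 0, "roll": 0, "claw": -1}, {"dx": 0, "dy": 0, "dz": 0, "roll": 0, "claw": -1}, {"dx": 0, "dy": 0, "dz": 0, "roll": 0, "claw": -1}]'

```text
clock: 33.15
tcp_pos: [0.4134, -0.3118, 0.0633]
orientation: [0.001, 0.673, 0.74, 0.0]
wrist_force: [0.8, 0.4, 4.6]
finger_gap: 0.0645
grip_force: 55.1
```

Call:
send_rows --increments '[{"dx": 0, "dy": 0, "dz": 0, "roll": 0, "claw": -1}, {"dx": 0, "dy": 0, "dz": 0.6, "roll": 0, "claw": -1}, {"dx": 0, "dy": 0, "dz": 2.2, "roll": 0, "claw": -1}, {"dx": 0, "dy": 0, "dz": 4.2, "roll": 0, "claw": -1}, {"dx": 0, "dy": 0, "dz": 6.0, "roll": 0, "claw": -1}]'

```text
clock: 33.78
tcp_pos: [0.4125, -0.3111, 0.2141]
orientation: [-0.0, 0.673, 0.74, -0.0]
wrist_force: [0.2, -0.7, -3.8]
finger_gap: 0.0646
grip_force: 55.1
```

Call:
send_rows --increments '[{"dx": 0.4, "dy": 1.0, "dz": 0, "roll": 0, "claw": -1}, {"dx": 1.0, "dy": 2.7, "dz": 0, "roll": 0, "claw": -1}, {"dx": 1.7, "dy": 4.6, "dz": 0, "roll": 0, "claw": -1}, {"dx": 2.4, "dy": 6.5, "dz": 0, "roll": 0, "claw": -1}, {"dx": 3.1, "dy": 8.4, "dz": 0, "roll": 0, "claw": -1}]'

```text
clock: 34.4
tcp_pos: [0.4903, -0.0998, 0.2126]
orientation: [-0.0, 0.673, 0.74, -0.0]
wrist_force: [0.4, -0.7, -5.0]
finger_gap: 0.0645
grip_force: 55.3
```

Call:
send_rows --increments '[{"dx": 0.7, "dy": 1.9, "dz": 0, "roll": 0, "claw": -1}, {"dx": 1.4, "dy": 3.8, "dz": 0, "roll": 0, "claw": -1}, {"dx": 2.1, "dy": 5.5, "dz": 0, "roll": 0, "claw": -1}, {"dx": 2.5, "dy": 6.6, "dz": 0, "roll": 0, "claw": -1}, {"dx": 2.5, "dy": 6.6, "dz": 0, "roll": 0, "claw": -1}]'

```text
clock: 35.02
tcp_pos: [0.5528, 0.0656, 0.2121]
orientation: [-0.0, 0.671, 0.741, -0.0]
wrist_force: [0.1, -1.3, -4.1]
finger_gap: 0.0648
grip_force: 55.2
```

Call:
send_rows --increments '[{"dx": 0, "dy": 0, "dz": -1.4, "roll": 0, "claw": -1}, {"dx": 0, "dy": 0, "dz": -3.2, "roll": 0, "claw": -1}, {"dx": 0, "dy": 0, "dz": -4.9, "roll": 0, "claw": -1}, {"dx": 0, "dy": 0, "dz": -5.7, "roll": 0, "claw": -1}, {"dx": 0, "dy": 0, "dz": -5.9, "roll": 0, "claw": -1}]'

```text
clock: 35.65
tcp_pos: [0.5511, 0.0628, 0.0633]
orientation: [-0.001, 0.673, 0.739, -0.001]
wrist_force: [0.3, -0.8, -3.7]
finger_gap: 0.0644
grip_force: 55.0
```

Call:
send_rows --increments '[{"dx": 0, "dy": 0, "dz": -0.04, "roll": 0, "claw": -1}, {"dx": 0, "dy": 0, "dz": -0.1, "roll": 0, "claw": -1}, {"dx": 0, "dy": 0, "dz": -0.1, "roll": 0, "claw": -1}, {"dx": 0, "dy": 0, "dz": -0.1, "roll": 0, "claw": -1}, {"dx": 0, "dy": 0, "dz": -0.1, "roll": 0, "claw": -1}]'

```text
clock: 36.28
tcp_pos: [0.553, 0.0637, 0.0626]
orientation: [0.0, 0.673, 0.74, 0.0]
wrist_force: [0.1, 0.2, -4.2]
finger_gap: 0.0643
grip_force: 55.0
```

Call:
send_rows --increments '[{"dx": 0, "dy": 0, "dz": -0.06, "roll": 0, "claw": -1}, {"dx": 0, "dy": 0, "dz": -0.08, "roll": 0, "claw": -1}, {"dx": 0, "dy": 0, "dz": -0.08, "roll": 0, "claw": 0.6}, {"dx": 0, "dy": 0, "dz": -0.08, "roll": 0, "claw": 0.9}, {"dx": 0, "dy": 0, "dz": -0.08, "roll": 0, "claw": 0.9}]'

```text
clock: 36.9
tcp_pos: [0.553, 0.0637, 0.0603]
orientation: [0.0, 0.673, 0.74, 0.0]
wrist_force: [-0.5, 0.4, -1.3]
finger_gap: 0.081
grip_force: 0.0
```

Call:
send_rows --increments '[{"dx": 0, "dy": 0, "dz": 1.5, "roll": 0, "claw": 0.9}, {"dx": 0, "dy": 0, "dz": 3.5, "roll": 0, "claw": 0.9}, {"dx": 0, "dy": 0, "dz": 5.8, "roll": 0, "claw": 0.6}, {"dx": 0, "dy": -0.6, "dz": 6.8, "roll": 0, "claw": 0.3}, {"dx": -0.3, "dy": -2.8, "dz": 6.8, "roll": 0, "claw": 0.3}]'

```text
clock: 37.52
tcp_pos: [0.5475, -0.0055, 0.2334]
orientation: [0.003, 0.671, 0.741, 0.002]
wrist_force: [0.8, -1.8, -0.8]
finger_gap: 0.0557
grip_force: 0.0
```

Call:
send_rows --increments '[{"dx": -0.3, "dy": -2.4, "dz": 0, "roll": 0, "claw": 0.3}, {"dx": -0.6, "dy": -4.8, "dz": 0, "roll": 0, "claw": 0.3}, {"dx": -0.9, "dy": -7.2, "dz": 0, "roll": 0, "claw": 0.3}, {"dx": -1.2, "dy": -9.6, "dz": 0, "roll": 0, "claw": 0.3}, {"dx": -1.5, "dy": -11.6, "dz": 0, "roll": 0, "claw": 0.3}]'

```text
clock: 38.15
tcp_pos: [0.5074, -0.2987, 0.2302]
orientation: [0.0, 0.673, 0.74, 0.0]
wrist_force: [0.3, 0.2, 0.1]
finger_gap: 0.0555
grip_force: 0.0
```

Call:
send_rows --increments '[{"dx": -0.2, "dy": -1.0, "dz": 0, "roll": 0, "claw": 0.3}, {"dx": -0.2, "dy": -1.0, "dz": 0, "roll": 0, "claw": 0.3}, {"dx": -0.2, "dy": -1.0, "dz": 0, "roll": 0, "claw": 0.3}, {"dx": -0.2, "dy": -1.0, "dz": 0, "roll": 0, "claw": 0.3}, {"dx": -0.2, "dy": -1.0, "dz": 0, "roll": 0, "claw": 0.3}]'

```text
clock: 38.78
tcp_pos: [0.5033, -0.3203, 0.2306]
orientation: [0.0, 0.672, 0.74, 0.0]
wrist_force: [-0.2, 0.5, -1.0]
finger_gap: 0.0553
grip_force: 0.0
```

```bash
python3 - <<'E'
from h import *
s=get_state(); print(s["tcp_pos"],s["orientation"],s["finger_gap"])
c=cam("wrist"); im=c["image"]
for P in [([.5904,-.3343,.138]),([.5029,-.3218,.160])]:
    u=proj(c,P)[0]; print(u); cv2.drawMarker(im,tuple(int(v) for v in u),(0,0,255),0,8)
cv2.imwrite("pics/w9.png",im)
E
```

```text
[ 0.50327012 -0.32027604  0.23059179] [1.79204002e-04 6.72128378e-01 7.40434606e-01 7.26442456e-05] 0.055251392523829164
[413.73281052 224.96033893]
[317.88498471 210.52664374]
```

View pics/w9.png

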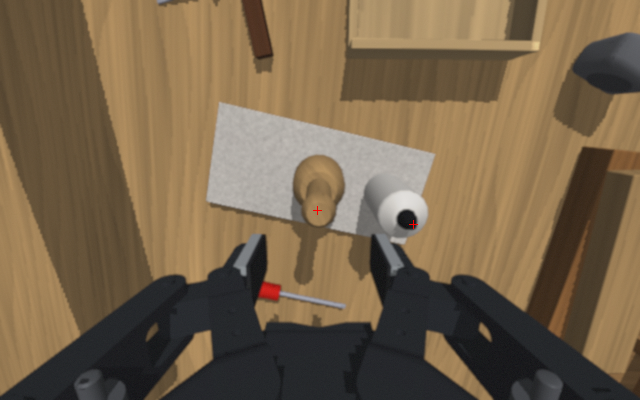

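The mallet top is on its marker at (318,211). I'll grasp it.

Call:
send_rows --increments '[{"dx": 0, "dy": 0, "dz": -1.6, "roll": 0, "claw": 0.3}, {"dx": 0, "dy": 0, "dz": -3.4, "roll": 0, "claw": 0.3}, {"dx": 0, "dy": 0, "dz": -4.8, "roll": 0, "claw": 0.3}, {"dx": 0, "dy": 0, "dz": -5.3, "roll": 0, "claw": 0.3}, {"dx": 0, "dy": 0, "dz": -5.3, "roll": 0, "claw": 0}]' --grip_force 40

```text
clock: 39.45
tcp_pos: [0.5028, -0.3209, 0.0977]
orientation: [-0.0, 0.673, 0.74, 0.0]
wrist_force: [-0.5, -0.1, 0.5]
finger_gap: 0.0432
grip_force: 0.0
```

Call:
send_rows --increments '[{"dx": 0, "dy": 0, "dz": 0, "roll": 0, "claw": -0.3}, {"dx": 0, "dy": 0, "dz": 0, "roll": 0, "claw": -1}, {"dx": 0, "dy": 0, "dz": 0, "roll": 0, "claw": -1}, {"dx": 0, "dy": 0, "dz": 0, "roll": 0, "claw": -1}, {"dx": 0, "dy": 0, "dz": 0, "roll": 0, "claw": -1}]'

```text
clock: 40.08
tcp_pos: [0.5038, -0.3221, 0.0998]
orientation: [0.002, 0.673, 0.74, 0.0]
wrist_force: [-0.6, -0.0, 6.1]
finger_gap: 0.0247
grip_force: 33.3
```

Call:
send_rows --increments '[{"dx": 0, "dy": 0, "dz": 0, "roll": 0, "claw": -1}, {"dx": 0, "dy": 0, "dz": 0.8, "roll": 0, "claw": -1}, {"dx": 0, "dy": 0, "dz": 2.4, "roll": 0, "claw": -1}, {"dx": 0, "dy": 0, "dz": 4.4, "roll": 0, "claw": -1}, {"dx": 0, "dy": 0, "dz": 6.0, "roll": 0, "claw": -1}]'

```text
clock: 40.7
tcp_pos: [0.503, -0.3214, 0.2497]
orientation: [0.001, 0.673, 0.74, 0.0]
wrist_force: [-0.6, -0.5, -3.2]
finger_gap: 0.0247
grip_force: 34.3
```

Call:
send_rows --increments '[{"dx": 0.2, "dy": 1.0, "dz": 0, "roll": 0, "claw": -1}, {"dx": 0.5, "dy": 2.6, "dz": 0, "roll": 0, "claw": -1}, {"dx": 0.9, "dy": 4.5, "dz": 0, "roll": 0, "claw": -1}, {"dx": 1.3, "dy": 6.4, "dz": 0, "roll": 0, "claw": -1}, {"dx": 1.7, "dy": 8.4, "dz": 0, "roll": 0, "claw": -1}]'

```text
clock: 41.32
tcp_pos: [0.5454, -0.1099, 0.2477]
orientation: [-0.0, 0.673, 0.74, 0.0]
wrist_force: [1.2, 0.4, -2.9]
finger_gap: 0.0244
grip_force: 35.9
```

Call:
send_rows --increments '[{"dx": 0.4, "dy": 1.8, "dz": 0, "roll": 0, "claw": -1}, {"dx": 0.6, "dy": 3.0, "dz": 0, "roll": 0, "claw": -1}, {"dx": 0.7, "dy": 3.4, "dz": 0, "roll": 0, "claw": -1}, {"dx": 0.7, "dy": 3.4, "dz": 0, "roll": 0, "claw": -1}, {"dx": 0.7, "dy": 3.4, "dz": -1.6, "roll": 0, "claw": -1}]'

```text
clock: 41.95
tcp_pos: [0.5655, -0.0279, 0.2105]
orientation: [0.003, 0.673, 0.74, 0.002]
wrist_force: [0.6, 0.4, -3.5]
finger_gap: 0.0245
grip_force: 35.9
```

Call:
send_rows --increments '[{"dx": 0, "dy": 0, "dz": -1.8, "roll": 0, "claw": -1}, {"dx": 0, "dy": 0, "dz": -3.4, "roll": 0, "claw": -1}, {"dx": 0, "dy": 0, "dz": -4.2, "roll": 0, "claw": -1}, {"dx": 0, "dy": 0, "dz": -4.3, "roll": 0, "claw": -1}, {"dx": 0, "dy": 0, "dz": -4.3, "roll": 0, "claw": -1}]'

```text
clock: 42.58
tcp_pos: [0.5633, -0.0273, 0.101]
orientation: [0.0, 0.673, 0.739, 0.0]
wrist_force: [0.2, -0.4, -2.1]
finger_gap: 0.0244
grip_force: 35.9
```

Call:
send_rows --increments '[{"dx": 0, "dy": 0, "dz": -0.08, "roll": 0, "claw": -1}, {"dx": 0, "dy": 0, "dz": -0.14, "roll": 0, "claw": -1}, {"dx": 0, "dy": 0, "dz": -0.14, "roll": 0, "claw": -1}, {"dx": 0, "dy": 0, "dz": -0.14, "roll": 0, "claw": -1}, {"dx": 0, "dy": 0, "dz": -0.14, "roll": 0, "claw": -1}]'

```text
clock: 43.2
tcp_pos: [0.5636, -0.0266, 0.0978]
orientation: [0.001, 0.673, 0.74, 0.0]
wrist_force: [-1.3, -2.5, 5.1]
finger_gap: 0.0246
grip_force: 36.4
```

Call:
send_rows --increments '[{"dx": 0, "dy": 0, "dz": 0, "roll": 0, "claw": -0.3}, {"dx": 0, "dy": 0, "dz": 0, "roll": 0, "claw": 0}, {"dx": 0, "dy": 0, "dz": 0, "roll": 0, "claw": 0.3}, {"dx": 0, "dy": 0, "dz": 0, "roll": 0, "claw": 0.3}, {"dx": 0, "dy": 0, "dz": 1.2, "roll": 0, "claw": 0.3}]'

```text
clock: 43.82
tcp_pos: [0.5608, -0.0259, 0.1247]
orientation: [-0.002, 0.673, 0.74, -0.001]
wrist_force: [0.0, -0.4, 0.2]
finger_gap: 0.0558
grip_force: 0.0
```

Call:
send_rows --increments '[{"dx": 0, "dy": 0, "dz": 2, "roll": 0, "claw": 0.3}, {"dx": 0, "dy": 0, "dz": 4, "roll": 0, "claw": 0.7}, {"dx": 0, "dy": -0.6, "dz": 4.4, "roll": 0, "claw": 0.9}, {"dx": 0.2, "dy": -2.6, "dz": 4.4, "roll": 0, "claw": 0.9}, {"dx": 0.4, "dy": -5, "dz": 4.4, "roll": 0, "claw": 0.9}]'

```text
clock: 44.45
tcp_pos: [0.5729, -0.152, 0.2364]
orientation: [-0.0, 0.672, 0.741, 0.0]
wrist_force: [0.7, 0.3, -0.3]
finger_gap: 0.0812
grip_force: 0.0
```

Call:
send_rows --increments '[{"dx": 0.2, "dy": -2.4, "dz": 0, "roll": 0, "claw": 0.9}, {"dx": 0.4, "dy": -4.8, "dz": 0, "roll": 0, "claw": 0.9}, {"dx": 0.6, "dy": -6.6, "dz": 0, "roll": 0, "claw": 0.9}, {"dx": 0.7, "dy": -7.3, "dz": 0, "roll": 0, "claw": 0.9}, {"dx": 0.7, "dy": -7.3, "dz": 0, "roll": 0, "claw": 0.9}]'

```text
clock: 45.08
tcp_pos: [0.5896, -0.3355, 0.2348]
orientation: [-0.001, 0.674, 0.739, -0.0]
wrist_force: [-0.5, 0.5, -0.1]
finger_gap: 0.0811
grip_force: 0.0
```

Call:
send_rows --increments '[{"dx": 0, "dy": 0, "dz": -1.6, "roll": 0, "claw": 0.9}, {"dx": 0, "dy": 0, "dz": -3.4, "roll": 0, "claw": 0.9}, {"dx": 0, "dy": 0, "dz": -5.0, "roll": 0, "claw": 0.9}, {"dx": 0, "dy": 0, "dz": -6.2, "roll": 0, "claw": 0.9}, {"dx": 0, "dy": 0, "dz": -6.6, "roll": 0, "claw": 0.9}]'

```text
clock: 45.7
tcp_pos: [0.5888, -0.3314, 0.0693]
orientation: [-0.002, 0.672, 0.74, -0.0]
wrist_force: [-0.5, 0.3, 0.8]
finger_gap: 0.0813
grip_force: 0.0
```

Call:
send_rows --increments '[{"dx": 0, "dy": 0, "dz": 0, "roll": 0, "claw": 0.5}, {"dx": 0, "dy": 0, "dz": 0, "roll": 0, "claw": 0.2}, {"dx": 0, "dy": 0, "dz": 0, "roll": 0, "claw": -1}, {"dx": 0, "dy": 0, "dz": 0, "roll": 0, "claw": -1}, {"dx": 0, "dy": 0, "dz": 0, "roll": 0, "claw": -1}]'

```text
clock: 46.32
tcp_pos: [0.5912, -0.3343, 0.0736]
orientation: [0.001, 0.673, 0.74, 0.0]
wrist_force: [-1.6, 1.4, 5.7]
finger_gap: 0.0511
grip_force: 42.1
```

Call:
send_rows --increments '[{"dx": 0, "dy": 0, "dz": 0, "roll": 0, "claw": -1}, {"dx": 0, "dy": 0, "dz": 0.8, "roll": 0, "claw": -1}, {"dx": 0, "dy": 0, "dz": 2.4, "roll": 0, "claw": -1}, {"dx": 0, "dy": 0, "dz": 4.4, "roll": 0, "claw": -1}, {"dx": 0, "dy": 0, "dz": 6.0, "roll": 0, "claw": -1}]'

```text
clock: 46.95
tcp_pos: [0.5905, -0.334, 0.2238]
orientation: [0.001, 0.673, 0.74, 0.0]
wrist_force: [-0.1, 0.1, -1.9]
finger_gap: 0.0506
grip_force: 42.4
```

Call:
send_rows --increments '[{"dx": -0.1, "dy": 1.4, "dz": 0, "roll": 0, "claw": -1}, {"dx": -0.3, "dy": 3.4, "dz": 0, "roll": 0, "claw": -1}, {"dx": -0.5, "dy": 5.6, "dz": 0, "roll": 0, "claw": -1}, {"dx": -0.7, "dy": 7.7, "dz": 0, "roll": 0, "claw": -1}, {"dx": -0.8, "dy": 8.8, "dz": 0, "roll": 0, "claw": -1}]'

```text
clock: 47.58
tcp_pos: [0.5697, -0.1112, 0.2219]
orientation: [-0.0, 0.672, 0.741, 0.0]
wrist_force: [1.1, 0.0, -1.7]
finger_gap: 0.0507
grip_force: 42.3
```

Call:
send_rows --increments '[{"dx": 0, "dy": 0, "dz": -1.4, "roll": 0, "claw": -1}, {"dx": 0, "dy": 0, "dz": -3.2, "roll": 0, "claw": -1}, {"dx": 0, "dy": 0, "dz": -5.0, "roll": 0, "claw": -1}, {"dx": 0, "dy": 0, "dz": -5.8, "roll": 0, "claw": -1}, {"dx": 0, "dy": 0, "dz": -5.9, "roll": 0, "claw": -1}]'

```text
clock: 48.2
tcp_pos: [0.5693, -0.1135, 0.0729]
orientation: [-0.001, 0.673, 0.74, -0.001]
wrist_force: [-0.1, 0.5, -1.1]
finger_gap: 0.051
grip_force: 42.4
```

Call:
send_rows --increments '[{"dx": 0, "dy": 0, "dz": -0.06, "roll": 0, "claw": -1}, {"dx": 0, "dy": 0, "dz": -0.1, "roll": 0, "claw": -1}, {"dx": 0, "dy": 0, "dz": -0.1, "roll": 0, "claw": -1}, {"dx": 0, "dy": 0, "dz": -0.1, "roll": 0, "claw": -1}, {"dx": 0, "dy": 0, "dz": -0.1, "roll": 0, "claw": -1}]'

```text
clock: 48.82
tcp_pos: [0.5705, -0.1139, 0.0721]
orientation: [0.0, 0.673, 0.74, 0.0]
wrist_force: [-0.4, -0.1, -2.2]
finger_gap: 0.051
grip_force: 42.4
```

Contact is expected at about z = 0.0716. I'll ease down, release and back off to look.

Call:
send_rows --increments '[{"dx": 0, "dy": 0, "dz": -0.05, "roll": 0, "claw": -1}, {"dx": 0, "dy": 0, "dz": -0.05, "roll": 0, "claw": -1}, {"dx": 0, "dy": 0, "dz": -0.05, "roll": 0, "claw": 0.2}, {"dx": 0, "dy": 0, "dz": -0.05, "roll": 0, "claw": 0.6}, {"dx": 0, "dy": 0, "dz": -0.05, "roll": 0, "claw": 0.9}]'

```text
clock: 49.45
tcp_pos: [0.5706, -0.1139, 0.0707]
orientation: [0.0, 0.673, 0.74, 0.0]
wrist_force: [-0.8, -0.4, -0.3]
finger_gap: 0.0814
grip_force: 0.0
```

Call:
send_rows --increments '[{"dx": 0, "dy": 0, "dz": 0, "roll": 0, "claw": 0.9}, {"dx": 0, "dy": 0, "dz": 1.5, "roll": 0, "claw": 0.9}, {"dx": 0, "dy": 0, "dz": 3.5, "roll": 0, "claw": 0.9}, {"dx": 0, "dy": 0, "dz": 5.5, "roll": 0, "claw": 0.9}, {"dx": 0, "dy": 0, "dz": 7, "roll": 0, "claw": 0.9}]'

```text
clock: 50.08
tcp_pos: [0.5708, -0.114, 0.248]
orientation: [0.001, 0.673, 0.74, 0.0]
wrist_force: [0.1, 0.4, -0.2]
finger_gap: 0.0812
grip_force: 0.0
```

Call:
send_rows --increments '[{"dx": 0, "dy": -1.5, "dz": 0, "roll": 0, "claw": 0.9}, {"dx": 0, "dy": -3.5, "dz": 0, "roll": 0, "claw": 0.9}, {"dx": 0, "dy": -5.5, "dz": 0, "roll": 0, "claw": 0.9}, {"dx": 0, "dy": -7.5, "dz": 0, "roll": 0, "claw": 0.9}, {"dx": 0, "dy": -8, "dz": 0, "roll": 0, "claw": 0.9}]'

```text
clock: 50.7
tcp_pos: [0.5699, -0.3169, 0.2447]
orientation: [-0.0, 0.674, 0.739, -0.0]
wrist_force: [-0.6, 0.1, -0.1]
finger_gap: 0.0811
grip_force: 0.0
```

```bash
python3 - <<'E'
from h import *
import pickle
s=get_state(); print(s["clock"],s["tcp_pos"],s["wrist_force"],np.abs(s["qvel"]).max())
out=[]
for n,(y0,y1,x0,x1) in(("scene",(125,325,255,455)),("side",(110,310,225,425))):
    now=cam(n)["image"]; was=pickle.load(open(n+"0.pkl","rb"))["image"]
    out.append(np.hstack([cv2.resize(i[y0:y1,x0:x1],(400,300) if 0 else (300,300),interpolation=2) for i in(was,now)]))
cv2.imwrite("pics/fin.png",np.vstack(out))
E
```

```text
50.7 [ 0.56988951 -0.31693692  0.24465298] [-0.60740685  0.14121813 -0.11711099] 0.13395565513191884
```

View pics/fin.png

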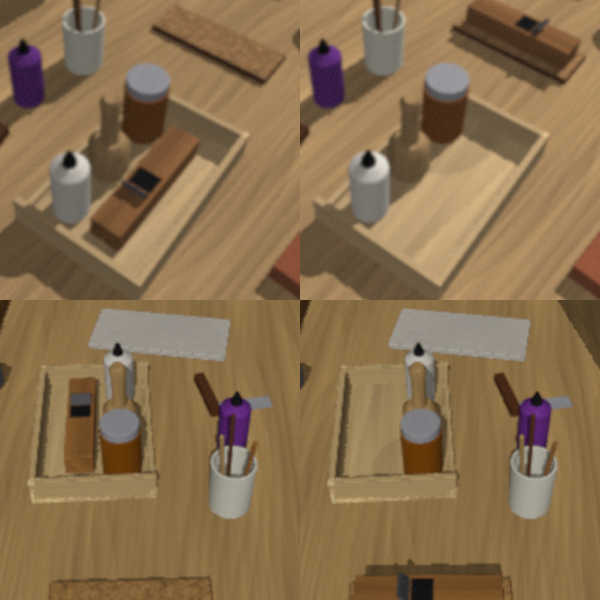

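Before and after match to within about 1 px: jar lid (147,80)→(447,80), nozzle (69,157)→(369,157), mallet unchanged, plane on the rest. I'll let the arm settle, then hand in.

Call:
send_rows --increments '[{"dx": 0, "dy": 0, "dz": 0, "roll": 0, "claw": 0.9}, {"dx": 0, "dy": 0, "dz": 0, "roll": 0, "claw": 0.9}, {"dx": 0, "dy": 0, "dz": 0, "roll": 0, "claw": 0.9}, {"dx": 0, "dy": 0, "dz": 0, "roll": 0, "claw": 0.9}, {"dx": 0, "dy": 0, "dz": 0, "roll": 0, "claw": 0.9}]'

```text
clock: 51.42
tcp_pos: [0.5704, -0.3135, 0.2457]
orientation: [0.0, 0.673, 0.74, 0.0]
wrist_force: [1.4, 0.6, -0.7]
finger_gap: 0.0816
grip_force: 0.0
```

```bash
python3 -c "
from workcell import hand_in; print(hand_in())"
```

```text
the job is handed in; nothing more can be done
None
```

I handed the job in at about 51 s: by camera, the plane is centred on the rest to about 2 mm, and the jar, bottle and mallet look upright in their starting places; the hand-in gave no verdict.

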